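# Pack the dice into the latched bin

### The arm

A 6-joint arm with a two-finger parallel gripper is mounted at the origin on the work surface. World frame = base frame: x ahead of the robot, y to its left, z up, the work surface at z = 0. Lengths are in m, angles in rad, forces in N, time in s.
With the tool pointing down it reaches from about 0.3 to 0.775 m from the base axis. Payload 14.6 kg.
Tool frame: the origin (TCP) lies on the front face of the gripper's body, between the roots of the fingers; the fingertips stand 97 mm ahead of it and the grasp point (between the pads) lies 78 mm ahead of it; z points along the fingers, y is the direction in which the jaws open and shut (so a half turn about z gives the same grasp; the last joint's range is limited). The gripper opens to 94 mm and grips with 3 to 60 N. Pads are 16 mm wide; open, the fingers measure 119 mm over their backs; the gripper's body (75 mm by 177 mm) begins 78 mm behind the grasp point.
Start: joints at [-1.263, 0.3, 1.521, -0, 1.321, -0.067], TCP at [0.201, -0.512, 0.303] pointing down, gripper open.
Joint ranges: [-3.03, 3.03], [-0.79, 2.21], [0.23, 2.52], [-1.04, 4.18], [0, 3.07], [-2.55, 2.55]. Speed limits (rad/s): [2.22, 2.22, 2.57, 3.14, 3.14, 3.14].

### API

Orientations are given as a unit quaternion [w, x, y, z].
In Python, from cell import * gives the robot as it stands.
- The arm moves only by the tool play_rows, never from a script. Its argument "plan" is a list that holds one entry, the list of rows, each a list of 5 numbers: the shift along the tool's x, y, z in cm, then the turn about the tool's z in degrees, then the opening in per cent of the stroke, from 0 (shut) to 100 (fully open). In form: [[[dx, dy, dz, spin, hand], ...]]. A call has 1 to 12 rows; each row shifts and turns the pose as measured when the row begins, along the tool's axes as they then stand; what a row does not reach is not made up. A row lasts 1/8 s, in which the tool goes at most 62.5 mm and 10.7 degrees, less where a joint would pass 70% of its speed; a pose out of reach is approached as far as the arm can. A call with a gripper value outside its range is refused whole. The fingers move at their own pace and stop on an object; the grip force is fixed at half the most. Time passes only in rows, so rows that do not move let the fingers close. It gives the time, the measured TCP pose, the force and the opening at its end, in the units of the state.
- state(): the state, without advancing time (a new reading comes with each control period).
- read_camera(name): name is "scene" or "top" or "wrist"; returns a dict with "img" (400x640x3 uint8, blue, green, red), "fx", "fy", "cx", "cy" (pixels), "R" (3x3) and "t" (3): a world point X has camera coordinates R X + t; the wrist camera has in their place "hand_eye" (4x4, takes a point from camera to tool coordinates, whose origin is the TCP and whose axes are the flange's). Camera axes: x right, y down, z forward; pixel columns grow to the right and rows downward; lengths in m; the calibration is good to about 2 mm. A picture is of the moment at which its call begins: read the wrist's pose just before it. There is no depth.
- close_job(): hands the job in, once; it reports no verdict.
The state is a dict: "clock": time; "qpos": joint angles; "joint_velocities": joint speeds; "effort": joint torques, N m; "eef_pos": TCP position; "ee_rot": TCP orientation; "wrist_force": force on the tool from outside, world axes, zero at the start; "ft_torque": the same for the moment, N m; "grip_width": finger opening in m.
Only numpy, scipy, OpenCV 4.12 (cv2) and the standard library are available. Lean on these libraries where they do the work, as an engineer would, in place of code of your own. Each camera call takes 0.05 s, during which the arm holds its last target. There are 200 camera calls.

### The job

Pack up after the dice game: with the scoop, take all the dice out of the wooden tray and tip them into the grey bin, then shut the bin's hinged flap and latch it by knocking both spring plungers fully down with quick blows of the mallet, and at the end stand the scoop and the mallet flat on the cork mat again, as they stood. Do not pick dice out of the tray with the fingers (one spilt on the shelf may be picked up) and touch the plungers with nothing but the mallet; leave the dice cup, the coaster and the cribbage board where they are.

Things in the scene. Friction and masses are not known exactly. Their poses are not given: they have to be found in the camera images.
- tray: Long narrow walnut dice tray, fixed to the shelf, open on top: outside 270 x 128 x 28 mm, inside 254 x 112 mm, walls 8 mm thick, flat floor 8 mm above its underside; the wall at its -x end is a backboard 60 mm high. Origin: centre of its underside; x along its length, z up. At the start the dice lie in its -x half (towards the robot) and the +x half is empty.
- bin: Grey plastic bin, fixed to the shelf, open on top under its flap: outside 180 (x) x 140 (y) x 92 mm high, walls and floor 4 mm. Origin: centre of its underside; z up. A flange 26 mm wide runs outside along its +y rim. The hinge of its flap runs along its -y rim.
- flap (a joint): Hinged flap lid of the bin, a grey plate 186 x 166 x 5 mm that starts standing open; its hinge axis is the bin's +x axis along the -y rim. 0 rad = shut, level on the rim; 1.7 = standing open, leaning a little outwards (-y of the bin). Range 0 to 1.85. Some friction: it stays where it is left near upright; tipped below about 1 rad it falls shut by its own weight.
- flap_hinge (a point): Middle of the flap's hinge line, half way through the plate's thickness (92 mm + 2.5 mm above the shelf when shut).
- plunger_near (a joint): Black spring plunger in the flap's free margin, 62 mm to the bin's -x side, 153 mm from the hinge line. Flat round head, 20 mm wide, stands 14 mm above the flap when up, 2 mm when down. Value: m pressed, 0 = up, 0.012 = fully down. Draggy; resists with about 12 N (20 N at 0.2 m/s) and springs up unless driven more than 8.5 mm; then it snaps fully down and stays.
- plunger_far (a joint): The same plunger 62 mm to the bin's +x side of the middle of the flap's free margin. Value as for plunger_near.
- plunger_near_top (a point): Centre of the top face of plunger_near.
- plunger_far_top (a point): Centre of the top face of plunger_far.
- mat: Cork mat on which the two tools stand, fixed, 250 (x) x 290 (y) x 3 mm. Origin: centre of its underside; z up.
- scoop: Loose aluminium scoop, 0.11 kg: open-fronted flat pan 96 mm long (x), 64 mm wide, 2 mm sheet; bevelled lip edge at its -x end, side walls rising from the lip to 34 mm, back wall 34 mm high at +x, and a handle behind it. Origin: underside of the pan, 48 mm behind the lip's edge, 48 mm ahead of the back; z up when it stands flat, as it does at the start on the mat, lip roughly towards the robot.
- scoop_grip (a point): Place to grip the scoop, on the axis of its black handle, 34 mm behind the back wall (82 mm behind the origin, 56 mm above the underside). The handle runs along the scoop's x from 62 to 142 mm behind the origin and is 18 mm wide (y) and 20 mm high.
- mallet: Loose wooden mallet, 0.26 kg: square head 52 x 52 mm, 68 mm tall between its two flat striking faces; handle 18 mm wide (y), 22 mm high, out to 175 mm along +x, its axis 34 mm above the lower face; grip it about 54 mm from the head's middle line. Origin: centre of the lower face; z up. It starts standing on that face on the mat, handle level and roughly away from the robot.
- dice_cup: Bystander: clear plastic dice cup, 76 mm wide, 95 mm high, on the shelf beyond the mat. Origin: centre of its underside.
- coaster: Bystander: white ceramic coaster, 100 mm wide, 8 mm thick, beyond the bin. Origin: centre of its underside.
- cribbage_board: Bystander: walnut cribbage board with steel pegs, 85 x 300 x 18 mm, beyond the tray. Origin: centre of its underside.
- die1: Red acrylic die, 19 mm cube, 11 g, slippery (friction about 0.3). Origin: its centre. Five to nine dice are there; the state gives None for the rest.
- die2: Red acrylic die, 19 mm cube, 11 g, slippery (friction about 0.3). Origin: its centre. Five to nine dice are there; the state gives None for the rest.
- die3: Red acrylic die, 19 mm cube, 11 g, slippery (friction about 0.3). Origin: its centre. Five to nine dice are there; the state gives None for the rest.
- die4: Red acrylic die, 19 mm cube, 11 g, slippery (friction about 0.3). Origin: its centre. Five to nine dice are there; the state gives None for the rest.
- die5: Red acrylic die, 19 mm cube, 11 g, slippery (friction about 0.3). Origin: its centre. Five to nine dice are there; the state gives None for the rest.
- die6: Red acrylic die, 19 mm cube, 11 g, slippery (friction about 0.3). Origin: its centre. Five to nine dice are there; the state gives None for the rest.
- die7: Red acrylic die, 19 mm cube, 11 g, slippery (friction about 0.3). Origin: its centre. Five to nine dice are there; the state gives None for the rest.
- die8: Red acrylic die, 19 mm cube, 11 g, slippery (friction about 0.3). Origin: its centre. Five to nine dice are there; the state gives None for the rest.
- die9: Red acrylic die, 19 mm cube, 11 g, slippery (friction about 0.3). Origin: its centre. Five to nine dice are there; the state gives None for the rest.
Things that resemble listed ones, but are neither listed nor needed, are in the scene too. What is shaped like the scoop but green or purple is not meant. What is shaped like the mallet but red is not meant.

How it is judged:
By the outcome, as a careful person would: the job done as asked, in the order asked, and still so for the second after the job is handed in, with the robot touching nothing.
Of die1, die2, die3, die4, die5, die6, die7, die8, die9 only 5 to 9 are there at a start; the rules pass over those that are not, and their reading is None.
At some moment in a run one of scoop, mallet may be knocked a few centimetres aside while the robot is not near it.
It also fails if it takes over 210 s, if anything falls off the work surface, if the arm or the gripper's body presses on something with over 40 N, if the wrist force passes 120 N, or if a joint passes its speed limit or range.

## Working session

There is one attempt and no reset: what is moved stays moved. The work goes in short steps, Python scripts to look and compute and a tool call to move; the robot and the scene stay as the last step left them, time stands still between calls to the robot, and variables do not carry over. Pictures are saved under pics/ and viewed, about 12 in all and at most 16, crops included, and the job is handed in when it is done.

Besides the shell and the picture viewer there is one more tool, called after "Request:" in YAML: its name, and indented under it one key for each argument. play_rows: Moves the arm, as the interface text tells. Its arguments: {"type":"object","properties":{"plan":{"type":"array"}},"required":["plan"]}

```bash
mkdir -p pics; ls; python3 - <<'E'
from cell import *
import cv2,numpy as np
for n in ("scene","top"):
    c=read_camera(n); cv2.imwrite(f"pics/{n}0.png",c["img"])
    print(n,c["fx"],c["fy"],c["cx"],c["cy"],np.round(c["R"],4).tolist(),np.round(c["t"],4).tolist())
print(state())
E
```

```text
pics
scene 477.1080081255598 477.1080081255598 327.07576340638434 203.579248289121 [[0.2158, 0.9764, -0.004], [0.5574, -0.1266, -0.8205], [-0.8017, 0.1748, -0.5716]] [-0.2161, -0.197, 1.9693]
top 441.4325957353153 441.4325957353153 325.6431839358723 201.77017484929542 [[-0.0056, -0.9999, 0.0148], [-0.9828, 0.0028, -0.1848], [0.1848, -0.0155, -0.9827]] [0.1126, 0.5017, 1.3917]
{'clock': 0.1, 'qpos': array([-1.26258776e+00,  3.00409614e-01,  1.52149915e+00, -2.15684761e-05,
        1.32069115e+00, -6.65822754e-02]), 'joint_velocities': array([-0.00165798, -0.00079053, -0.00207906,  0.00068435, -0.00170757,
       -0.0015043 ]), 'effort': array([ 2.85563998e-03, -5.32645154e+01, -3.53281081e+01,  7.09931902e-02,
        2.35131785e-02, -6.00060844e-05]), 'eef_pos': array([ 0.20130693, -0.51169802,  0.30215466]), 'ee_rot': array([-4.98700211e-04,  9.82492178e-01,  1.86303155e-01, -7.10684601e-05]), 'wrist_force': array([-0.11462084, -0.27764412,  0.04581857]), 'ft_torque': array([ 0.03883134, -0.00940961,  0.0271728 ]), 'grip_width': 0.09403653905245916}
```

View pics/top0.png

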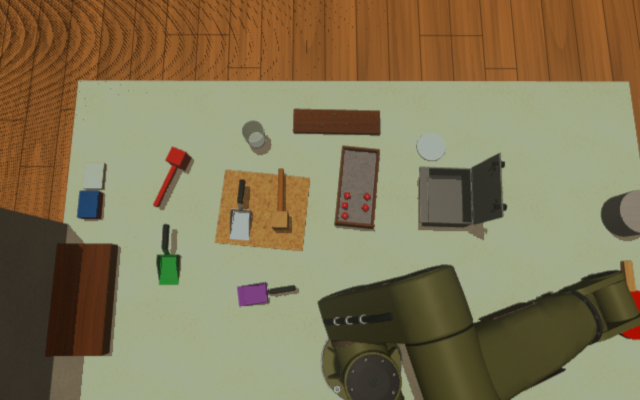

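View pics/scene0.png

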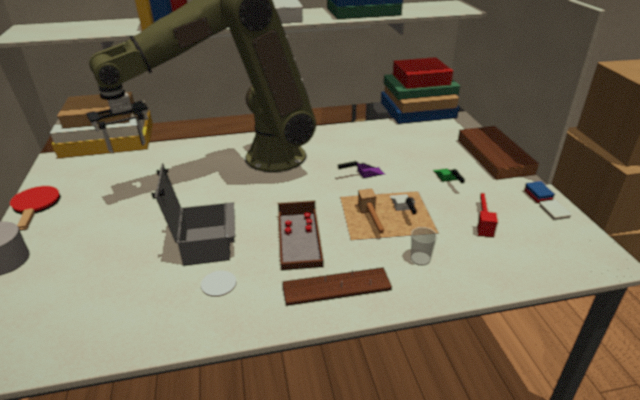

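```bash
cat > h.py <<'E'
from cell import *
import cv2,numpy as np
from scipy.spatial.transform import Rotation as Ro
def tool():
    s=state(); q=s["ee_rot"]; return Ro.from_quat([q[1],q[2],q[3],q[0]]).as_matrix(), np.array(s["eef_pos"]), s
def cam(n,save=None):
    Rt,p,_=tool(); c=read_camera(n)
    if n=="wrist":
        H=np.array(c["hand_eye"]); A=Rt@H[:3,:3]; o=Rt@H[:3,3]+p
    else:
        R=np.array(c["R"]); A=R.T; o=-R.T@np.array(c["t"])
    c["A"],c["o"]=A,o
    if save: cv2.imwrite(f"pics/{save}.png",c["img"])
    return c
def ray(c,u,v,z):
    d=c["A"]@[(u-c["cx"])/c["fx"],(v-c["cy"])/c["fy"],1.]; return c["o"]+d*(z-c["o"][2])/d[2]
def proj(c,X):
    q=c["A"].T@(np.array(X)-c["o"]); return c["cx"]+c["fx"]*q[0]/q[2],c["cy"]+c["fy"]*q[1]/q[2]
def go(x,y,yaw=None,z=None):
    "cm/deg in tool axes from here to world TCP xyz / tool-x yaw"
    R,p,s=tool(); a=np.degrees(np.arctan2(R[1,0],R[0,0]))
    d=R.T@(np.array([x,y,p[2] if z is None else z])-p)*100
    print("delta cm tool",np.round(d,2),"yaw",round(a,2),"spin",None if yaw is None else round((a-yaw+180)%360-180,2))
def comp(c,mask,amin=8):
    n,l,st,ce=cv2.connectedComponentsWithStats(mask.astype(np.uint8))
    return [(ce[i],st[i,4],l==i) for i in range(1,n) if st[i,4]>=amin]
E
python3 - <<'E'
from h import *
c=cam("top")
def P(name,z,*px):
    print(name,[np.round(ray(c,u,v,z)[:2],3).tolist() for u,v in px])
P("mat",.003,(224,171),(309,178),(302,250),(216,244))
P("tray",.028,(343,147),(379,150),(373,228),(336,224))
P("scoop handle end, pan corners",.05,(241,181),(241,205));P("pan",.0,(231,240),(249,240))
P("mallet head",.068,(280,219));P("handle end",.034+.011,(281,169))
P("bin rim",.092,(420,167),(470,167),(419,226),(471,226))
P("hinge",.092,(472,168),(474,225)); P("cup",0,(252,147)); P("coaster",.008,(431,147))
hsv=cv2.cvtColor(c["img"],cv2.COLOR_BGR2HSV); m=((hsv[...,0]<8)|(hsv[...,0]>172))&(hsv[...,1]>140)&(hsv[...,2]>120)
for ce,a,_ in comp(c,m,6): print("red",ce.round(1),a,ray(c,*ce,.0265).round(3))
w=cam("wrist"); print(np.round(w["hand_eye"],3),w["fx"],w["cx"],w["cy"])
go(.49,.215,0)
E
```

```text
mat [[0.617, 0.454], [0.592, 0.166], [0.349, 0.188], [0.37, 0.471]]
tray [[0.694, 0.051], [0.683, -0.071], [0.418, -0.044], [0.431, 0.077]]
scoop handle end, pan corners [[0.571, 0.387], [0.491, 0.384]]
pan [[0.383, 0.423], [0.383, 0.363]]
mallet head [[0.443, 0.256]]
handle end [[0.613, 0.257]]
bin rim [[0.606, -0.192], [0.606, -0.353], [0.416, -0.18], [0.415, -0.344]]
hinge [[0.603, -0.36], [0.418, -0.354]]
cup [[0.703, 0.362]]
coaster [[0.7, -0.253]]
red [175.1 155.7] 223 [0.664 0.614 0.026]
red [164.4 184.9] 184 [0.564 0.643 0.026]
red [346.7 194.5] 25 [0.53  0.04  0.026]
red [366.8 195.7] 25 [ 0.526 -0.026  0.026]
red [344.4 204.2] 28 [0.497 0.048 0.026]
red [365.  206.7] 29 [ 0.489 -0.02   0.026]
red [344.5 214.9] 28 [0.462 0.048 0.026]
red [636.2 298.4] 115 [ 0.188 -0.883  0.026]
red [632.7 333. ] 164 [ 0.081 -0.857  0.026]
[[-0.    -0.961 -0.278  0.08 ]
 [ 1.    -0.    -0.     0.   ]
 [ 0.    -0.278  0.961 -0.082]
 [ 0.     0.     0.     1.   ]] 331.3347948710241 322.2401880846074 195.09112145316192
delta cm tool [ 5.347e+01 -5.706e+01  4.000e-02] yaw 21.48 spin 21.48
```

Request:
play_rows:
  plan:
    - [[0, 0, -5, 7.2, 100], [0, 0, -5, 7.2, 100], [0, 0, 0, 7.2, 100], [2, -5, 0, 0, 100], [2, -5, 0, 0, 100], [2, -5, 0, 0, 100], [2, -5, 0, 0, 100], [2, -5, 0, 0, 100], [2, -5, 0, 0, 100], [2, -5, 0, 0, 100], [2, -5, 0, 0, 100], [2, -5, 0, 0, 100]]

```text
clock: 1.7
eef_pos: [0.3911, -0.0527, 0.4051]
ee_rot: [-0.002, 1.0, -0.011, 0.0]
wrist_force: [0.8, -0.3, -0.2]
grip_width: 0.0945
```

Request:
play_rows:
  plan:
    - [[2, -5, 0, 0, 100], [2, -5, 0, 0, 100], [2, -5, 0, 0, 100], [2, -5, 0, 0, 100], [2, -5, 0, 0, 100], [0, -5, 0, 0, 100], [0, -5, 0, 0, 100], [0, 0, 0, 0, 100]]

```text
clock: 2.7
eef_pos: [0.5, 0.3109, 0.4044]
ee_rot: [-0.001, 1.0, -0.009, -0.001]
wrist_force: [0.3, -0.0, -0.5]
grip_width: 0.0941
```

```bash
python3 - <<'E'
from h import *
_,p,s=tool();print(s["clock"],p)
c=cam("wrist","w1"); go(.45,.32,0); cam("top","t1")
E
```

```text
2.7 [0.49997757 0.3109025  0.40444727]
delta cm tool [-5.04 -0.96  0.01] yaw -1.06 spin -1.06
```

View pics/w1.png

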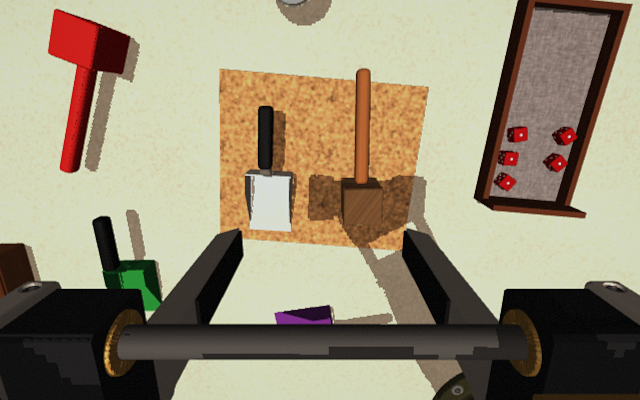

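```bash
cat >> h.py <<'E'
def axis(c,mask,z):
    v,u=np.nonzero(mask); P=np.array([ray(c,a,b,z)[:2] for a,b in zip(u,v)])
    m=P.mean(0); w=np.linalg.svd(P-m,full_matrices=False)[2]; d=w[0]*np.sign(w[0][0]); t=(P-m)@d; n=(P-m)@[-d[1],d[0]]
    return m,np.degrees(np.arctan2(d[1],d[0])),m+d*t.min(),m+d*t.max(),np.percentile(n,[2,98])
E
python3 - <<'E'
from h import *
c=cam("wrist"); h=cv2.cvtColor(c["img"],cv2.COLOR_BGR2HSV); 
roi=np.zeros(h.shape[:2],bool); roi[95:172,250:276]=1
m=roi&(h[...,2]<45)
print("scoop handle",[np.round(x,4) for x in axis(c,max(comp(c,m),key=lambda k:k[1])[2],.069)])
pan=np.zeros_like(roi); pan[165:240,235:305]=1
m=pan&(h[...,1]<40)&(h[...,2]>120)
for ce,a,mm in comp(c,m,50):
    print(ce,a,cv2.boxPoints(cv2.minAreaRect(np.argwhere(mm)[:,::-1].astype(np.float32))).round(1).tolist())
for u,v in ((251,231),(290,231),(246,171),(293,171)): print(u,v,h[v,u],"floor",ray(c,u,v,.004).round(4),"top",ray(c,u,v,.037).round(4))
# mallet
roi=np.zeros_like(pan); roi[60:178,352:374]=1
g=c["img"].astype(int); print(g[100,363],g[100,400],g[200,360],g[100,355:374].tolist())
for n,(u,v),z in (("end",(363,71),.048),("h",(363,175),.048),("headTL",(343,182),.071),("TR",(382,178),.071),("BR",(380,218),.071),("BL",(341,216),.071)): print(n,ray(c,u,v,z).round(4))
E
```

```text
scoop handle [array([0.5358, 0.3823]), np.float64(-4.4952), array([0.496 , 0.3854]), array([0.5734, 0.3793]), array([-0.0089,  0.0088])]
[268.61113801 203.18305085] 2065 [[243.0, 174.0], [288.0, 174.0], [288.0, 231.0], [243.0, 231.0]]
251 231 [ 15 157 201] floor [0.3845 0.4232 0.004 ] top [0.3979 0.4152 0.037 ]
290 231 [ 15 160 194] floor [0.3833 0.362  0.004 ] top [0.3968 0.3581 0.037 ]
246 171 [ 14 139 171] floor [0.4805 0.4229 0.004 ] top [0.4874 0.4149 0.037 ]
293 171 [ 15 154 209] floor [0.4791 0.353  0.004 ] top [0.4861 0.3498 0.037 ]
[ 50  98 179] [ 89 155 213] [ 44  77 116] [[32, 65, 126], [38, 78, 147], [45, 89, 161], [47, 94, 173], [50, 101, 181], [49, 97, 180], [49, 98, 180], [50, 100, 181], [50, 98, 179], [45, 91, 169], [41, 83, 155], [37, 71, 133], [31, 56, 103], [52, 95, 137], [91, 160, 217], [86, 153, 213], [93, 162, 213], [108, 181, 215], [108, 186, 213]]
end [0.6135 0.2558 0.048 ]
h [0.481 0.254 0.048]
headTL [0.4775 0.2824 0.071 ]
TR [0.4818 0.2322 0.071 ]
BR [0.427  0.2332 0.071 ]
BL [0.4309 0.2852 0.071 ]
```

```bash
python3 - <<'E'
import cv2
i=cv2.imread("pics/w1.png")[55:245,210:435]; cv2.imwrite("pics/w1c.png",cv2.resize(i,None,fx=3.5,fy=3.1,interpolation=cv2.INTER_CUBIC))
E
```

```text
(no output)
```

View pics/w1c.png

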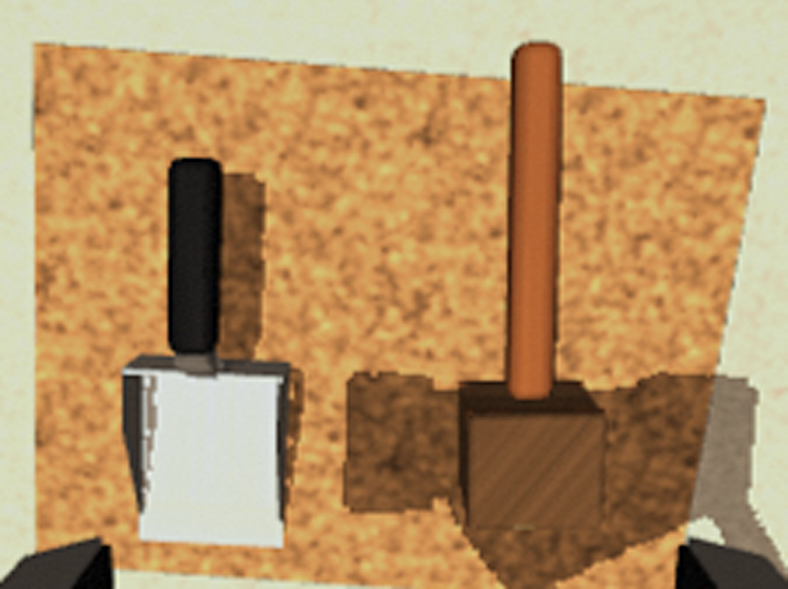

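Request:
play_rows:
  plan:
    - [[0, 0, 0, 3.4, 60], [0.5, -3.7, -0.1, 0, 60], [0.5, -3.7, 5, 0, 60], [0, 0, 5, 0, 60], [0, 0, 5, 0, 60], [0, 0, 4, 0, 60], [0, 0, 0, 0, 60]]

```text
clock: 3.72
eef_pos: [0.5211, 0.3735, 0.216]
ee_rot: [-0.003, 0.999, -0.047, 0.003]
wrist_force: [1.1, -0.2, 0.8]
grip_width: 0.0569
```

```bash
python3 - <<'E'
from h import *
_,p,s=tool();print(s["clock"],p); go(.5159,.3839,-4.5,.137)
c=cam("wrist"); h=cv2.cvtColor(c["img"],cv2.COLOR_BGR2HSV); cv2.imwrite("pics/w2.png",c["img"])
print(proj(c,(.5159,.3839,.069)),proj(c,(.4341,.3903,.003)),proj(c,(.5758,.379,.069)))
E
```

```text
3.725 [0.52105658 0.37349987 0.21600288]
delta cm tool [-0.65 -0.94  7.9 ] yaw -5.41 spin -0.91
(np.float64(309.4885062944653), np.float64(222.67517488728808)) (np.float64(314.5792781254783), np.float64(276.603244998659)) (np.float64(307.4184194245705), np.float64(140.7225556222109))
```

View pics/w2.png

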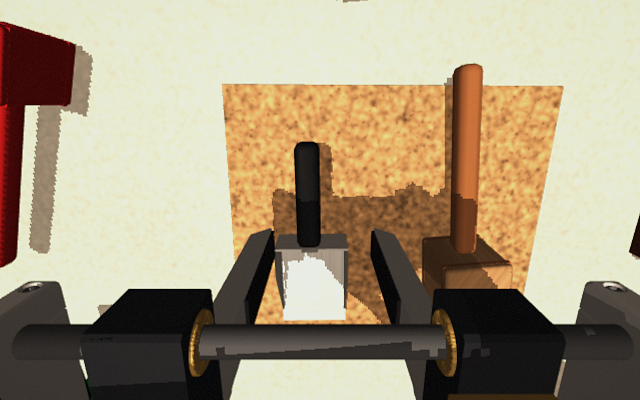

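Request:
play_rows:
  plan:
    - [[-0.6, -1, 0, -0.9, 60], [0, 0, 3, 0, 60], [0, 0, 3, 0, 60], [0, 0, 1.5, 0, 60], [0, 0, 0, 0, 60]]

```text
clock: 4.4
eef_pos: [0.5198, 0.3885, 0.1532]
ee_rot: [-0.008, 0.999, -0.038, 0.011]
wrist_force: [0.1, 0.0, -0.3]
grip_width: 0.0564
```

```bash
python3 - <<'E'
from h import *
_,p,s=tool();print(s["clock"],p); go(.5159,.3839,-4.5,.137)
E
```

```text
4.4 [0.51981042 0.38848925 0.15321763]
delta cm tool [-0.39  0.52  1.6 ] yaw -4.38 spin 0.12
```

Request:
play_rows:
  plan:
    - [[-0.4, 0.5, 0.8, 0, 60], [0, 0, 0.7, 0, 60], [0, 0, 0, 0, 40], [0, 0, 0, 0, 0], [0, 0, 0, 0, 0], [0, 0, 0, 0, 0], [0, 0, 0, 0, 0]]

```text
clock: 5.28
eef_pos: [0.5164, 0.3844, 0.1408]
ee_rot: [-0.01, 0.999, -0.038, 0.013]
wrist_force: [0.3, 0.0, 0.9]
grip_width: 0.0181
```

```bash
cat >> h.py <<'E'
def st():
    R,p,s=tool(); print("t",round(s["clock"],2),"p",p.round(4),"toolz",R[:,2].round(4),"yaw",round(np.degrees(np.arctan2(R[1,0],R[0,0])),2),"grip",round(s["grip_width"],4),"F",np.round(s["wrist_force"],1),"T",np.round(s["ft_torque"],2))
E
python3 - <<'E'
from h import *
st(); go(.5159,.3839,-4.5,.137)
E
```

```text
t 5.28 p [0.5164 0.3844 0.1408] toolz [ 0.0266  0.0187 -0.9995] yaw -4.37 grip 0.0181 F [0.3 0.  0.9] T [-0.15  0.15  0.06]
delta cm tool [-0.06  0.07  0.38] yaw -4.37 spin 0.13
```

Request:
play_rows:
  plan:
    - [[0, 0, -2, 0, 0], [0, 0, -4, 0, 0], [0, 0, -4, 0, 0], [0, 0, -4, 0, 0], [0, 0, -4, 0, 0], [0, 0, -4, 0, 0], [0, 0, 0, 0, 0], [1, 4, 0, 0, 0], [1, 4, 0, 0, 0], [1, 4, 0, 0, 0], [1, 4, 0, 0, 0], [1, 4, 0, 0, 0]]

```text
clock: 6.78
eef_pos: [0.5424, 0.1722, 0.3723]
ee_rot: [-0.011, 0.999, -0.036, 0.014]
wrist_force: [0.6, -0.0, -0.9]
grip_width: 0.0178
```

Request:
play_rows:
  plan:
    - [[1, 4, 0, 0, 0], [1, 4, 0, 0, 0], [1, 4, 0, 0, 0], [0, 2, 0, 0, 0], [0, 0, 0, 0, 0]]

```text
clock: 7.4
eef_pos: [0.561, 0.0232, 0.3683]
ee_rot: [-0.011, 0.999, -0.038, 0.012]
wrist_force: [0.4, -0.7, -1.4]
grip_width: 0.018
```

```bash
python3 - <<'E'
from h import *
st(); cam("wrist","w3")
E
```

```text
t 7.4 p [0.561  0.0232 0.3683] toolz [ 0.0251  0.0214 -0.9995] yaw -4.32 grip 0.018 F [ 0.4 -0.7 -1.4] T [0.04 0.02 0.02]
```

View pics/w3.png

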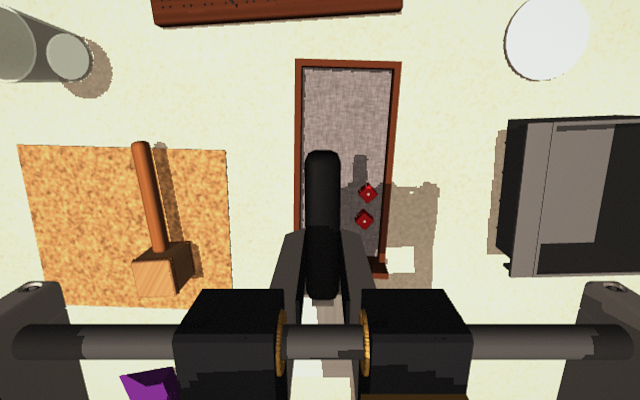

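```bash
python3 - <<'E'
from h import *
c=cam("wrist")
for n,z,pp in (("tray",.028,[(296,60),(401,63),(385,258),(295,230)]),("trayinner",.028,[(303,67),(394,69)]),("bin rim?",.092,[(510,120),(640,117),(498,262),(511,276),(527,121),(552,122)]),("malletTop",.071,[(137,254),(166,248),(177,288),(133,296)]),("mhandle",.046,[(141,145)])):
    print(n,[ray(c,u,v,z)[:2].round(4).tolist() for u,v in pp])
t=cam("top"); h=cv2.cvtColor(t["img"],cv2.COLOR_BGR2HSV)
E
python3 - <<'E'
import cv2
i=cv2.imread("pics/w3.png")
a=cv2.resize(i[50:290,280:420],None,fx=2.5,fy=2.5,interpolation=2); b=cv2.resize(i[100:290,485:640],None,fx=2.8,fy=3,interpolation=2)
import numpy as np
o=np.zeros((600,800,3),np.uint8); o[:a.shape[0],:350]=a; o[:570,360:360+b.shape[1]]=b[:570]; cv2.imwrite("pics/w3c.png",o)
E
```

```text
tray [[0.6975, 0.053], [0.6845, -0.0719], [0.4323, -0.0462], [0.4817, 0.0749]]
trayinner [[0.689, 0.0453], [0.6784, -0.0634]]
bin rim? [[0.6128, -0.1712], [0.6061, -0.3038], [0.4501, -0.1684], [0.4309, -0.1847], [0.6105, -0.1889], [0.6076, -0.2147]]
malletTop [[0.4785, 0.2724], [0.4843, 0.2336], [0.4277, 0.2302], [0.4196, 0.2908]]
mhandle [[0.6122, 0.2522]]
```

View pics/w3c.png

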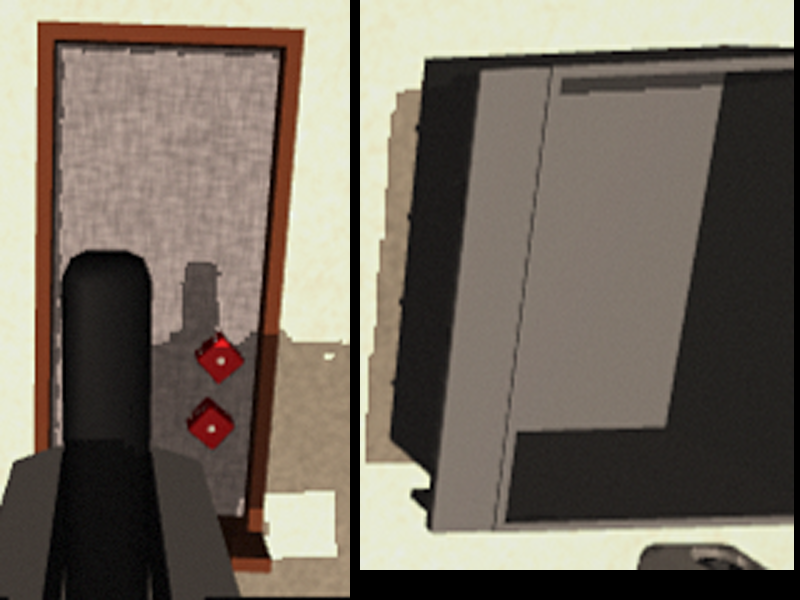

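```bash
python3 - <<'E'
from h import *
go(.6837,.0134,-5.7,.20)
E
```

```text
delta cm tool [11.9   0.66 17.14] yaw -4.18 spin 1.52
```

Request:
play_rows:
  plan:
    - [[0, 0, 0, 1.5, 0], [4, 0.2, 0, 0, 0], [4, 0.2, 0, 0, 0], [4, 0.2, 0, 0, 0], [0, 0, 3, 0, 0], [0, 0, 4, 0, 0], [0, 0, 4, 0, 0], [0, 0, 4, 0, 0], [0, 0, 2, 0, 0], [0, 0, 0, 0, 0]]

```text
clock: 8.8
eef_pos: [0.6883, 0.0192, 0.1956]
ee_rot: [-0.012, 0.999, -0.05, 0.012]
wrist_force: [-0.4, -0.3, -1.3]
grip_width: 0.018
```

```bash
python3 - <<'E'
from h import *
st();go(.6837,.0134,-5.7,.146)
E
```

```text
t 8.8 p [0.6883 0.0192 0.1956] toolz [ 0.0259  0.0225 -0.9994] yaw -5.79 grip 0.018 F [-0.4 -0.3 -1.3] T [ 0.01 -0.04  0.  ]
delta cm tool [-0.52  0.74  4.93] yaw -5.79 spin -0.09
```

Request:
play_rows:
  plan:
    - [[-0.5, 0.7, 0, 0, 0], [0, 0, 2, 0, 0], [0, 0, 2, 0, 0], [0, 0, 0.5, 0, 0], [0, 0, 0, 0, 0]]

```text
clock: 9.43
eef_pos: [0.6864, 0.0137, 0.1527]
ee_rot: [-0.012, 0.998, -0.051, 0.019]
wrist_force: [0.2, 1.6, 5.7]
grip_width: 0.0182
```

```bash
python3 - <<'E'
from h import *
st();go(.6837,.0134,-5.7,.146); cam("scene","s2");
i=cv2.imread("pics/s2.png")[180:300,250:450]; cv2.imwrite("pics/s2.png",cv2.resize(i,None,fx=4,fy=4,interpolation=2))
E
```

```text
t 9.43 p [0.6864 0.0137 0.1527] toolz [ 0.0388  0.023  -0.999 ] yaw -5.88 grip 0.0182 F [0.2 1.6 5.7] T [ 0.7   0.24 -0.1 ]
delta cm tool [-0.29  0.08  0.66] yaw -5.88 spin -0.18
```

View pics/s2.png

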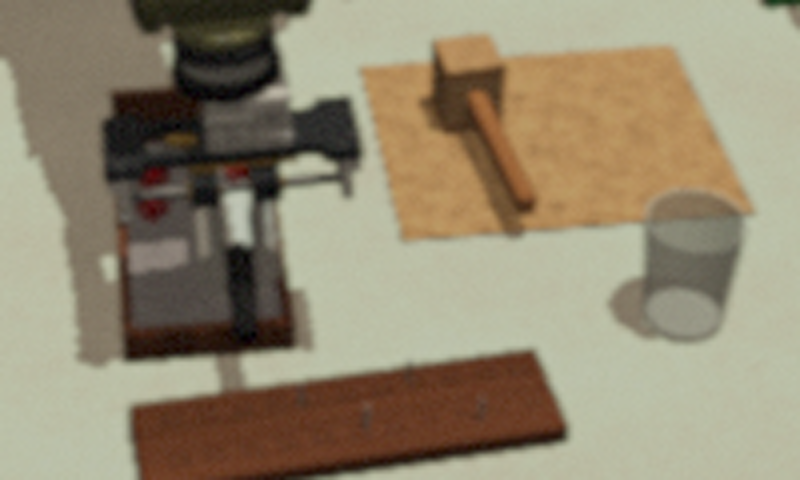

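Request:
play_rows:
  plan:
    - [[0, 0, -1.5, 0, 0], [-0.3, 0.25, 0, 0, 0], [0, 0, 0, 0, 0]]

```text
clock: 9.85
eef_pos: [0.6821, 0.0111, 0.1668]
ee_rot: [-0.012, 0.998, -0.051, 0.018]
wrist_force: [0.5, -0.1, -1.5]
grip_width: 0.018
```

```bash
python3 - <<'E'
from h import *
st()
c=cam("wrist"); h=cv2.cvtColor(c["img"],cv2.COLOR_BGR2HSV)
i=c["img"][100:330,220:420]; cv2.imwrite("pics/w4.png",cv2.resize(i,None,fx=3,fy=2.6,interpolation=2))
# tray inner left/far edge expected
for z in (.028,): print([tuple(np.round(proj(c,(*(np.array([.5567,.0042])+a*np.array([.9949,-.101])+b*np.array([.101,.9949])),z)),0)) for a,b in ((.127,.056),(.127,-.056),(0,.056),(0,-.056))])
R,p,_=tool(); print("handle end exp",proj(c,p+R@np.array([.0595,0,.068])))
E
```

```text
t 9.85 p [0.6821 0.0111 0.1668] toolz [ 0.0376  0.0229 -0.999 ] yaw -5.89 grip 0.018 F [ 0.5 -0.1 -1.5] T [-0.04 -0.01  0.04]
[(np.float64(276.0), np.float64(220.0)), (np.float64(434.0), np.float64(221.0)), (np.float64(281.0), np.float64(370.0)), (np.float64(421.0), np.float64(372.0))]
handle end exp (np.float64(321.0165570270308), np.float64(147.32499077660515))
```

View pics/w4.png

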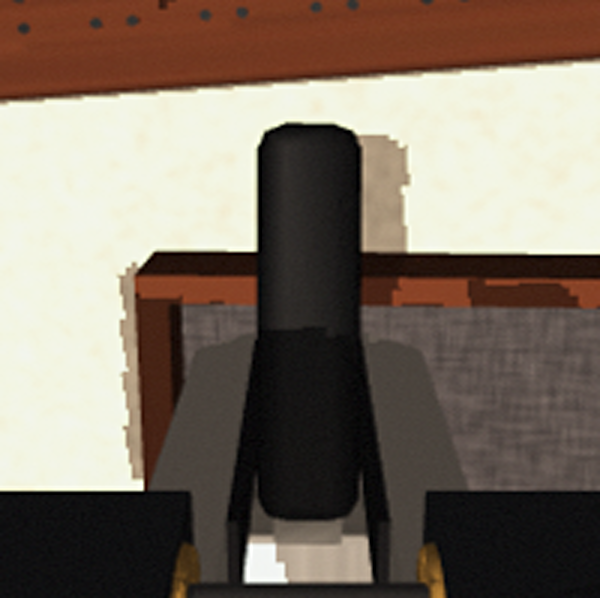

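Request:
play_rows:
  plan:
    - [[0, 0, 0.7, 0, 0], [0, 0, 0.4, 0, 0], [0, 0, 0.3, 0, 0], [0, 0, 0, 0, 0]]

```text
clock: 10.4
eef_pos: [0.6825, 0.0115, 0.1507]
ee_rot: [-0.012, 0.998, -0.051, 0.018]
wrist_force: [0.9, 0.3, -0.9]
grip_width: 0.0178
```

```bash
python3 - <<'E'
from h import *
st()
E
```

```text
t 10.4 p [0.6825 0.0115 0.1507] toolz [ 0.0363  0.0229 -0.9991] yaw -5.88 grip 0.0178 F [ 0.9  0.3 -0.9] T [-0.05 -0.09 -0.02]
```

Request:
play_rows:
  plan:
    - [[0, 0, 0.3, 0, 0], [0, 0, 0.15, 0, 0], [0, 0, 0, 0, 0]]

```text
clock: 10.78
eef_pos: [0.6828, 0.0117, 0.1461]
ee_rot: [-0.012, 0.998, -0.051, 0.018]
wrist_force: [0.3, -0.1, -0.8]
grip_width: 0.0176
```

```bash
python3 - <<'E'
from h import *
st(); go(.6825-.1189,.0115+.0121,-5.88)
E
```

```text
t 10.78 p [0.6828 0.0117 0.1461] toolz [ 0.0366  0.0229 -0.9991] yaw -5.88 grip 0.0176 F [ 0.3 -0.1 -0.8] T [ 0.02 -0.05 -0.01]
delta cm tool [-11.97   0.02  -0.41] yaw -5.88 spin -0.0
```

Request:
play_rows:
  plan:
    - [[0, 0, 0.15, 0, 0], [-1, 0, -0.03, 0, 0], [-1, 0, -0.03, 0, 0], [-1, 0, -0.03, 0, 0], [-1, 0, -0.03, 0, 0], [-1, 0, -0.03, 0, 0], [-1, 0, -0.03, 0, 0], [-1, 0, -0.03, 0, 0]]

```text
clock: 11.78
eef_pos: [0.6084, 0.0193, 0.145]
ee_rot: [-0.012, 0.998, -0.051, 0.018]
wrist_force: [1.2, -0.0, 0.6]
grip_width: 0.0181
```

```bash
python3 - <<'E'
from h import *
st(); go(.6825-.1189,.0115+.0121,-5.88)
E
```

```text
t 11.78 p [0.6084 0.0193 0.145 ] toolz [ 0.0381  0.0229 -0.999 ] yaw -5.88 grip 0.0181 F [ 1.2 -0.   0.6] T [ 0.   -0.06 -0.02]
delta cm tool [-4.5   0.03 -0.16] yaw -5.88 spin -0.0
```

Request:
play_rows:
  plan:
    - [[-1, 0, -0.03, 0, 0], [-1, 0, -0.03, 0, 0], [-1, 0, -0.03, 0, 0], [-1, 0, -0.04, 0, 0], [-0.3, 0, 0, 0, 0], [0, 0, 0, 0, 0]]

```text
clock: 12.52
eef_pos: [0.5684, 0.0233, 0.1504]
ee_rot: [-0.012, 0.998, -0.051, 0.031]
wrist_force: [2.1, 0.7, -2.2]
grip_width: 0.0177
```

```bash
python3 - <<'E'
from h import *
st(); go(.6825-.1189,.0115+.0121,-5.88)
c=cam("scene"); i=c["img"][180:300,250:370]; cv2.imwrite("pics/s3.png",cv2.resize(i,None,fx=5,fy=5,interpolation=2))
E
```

```text
t 12.53 p [0.5684 0.0233 0.1504] toolz [ 0.0633  0.0215 -0.9978] yaw -5.94 grip 0.0177 F [ 2.1  0.7 -2.2] T [-0.04 -0.56 -0.  ]
delta cm tool [-0.47  0.02 -0.03] yaw -5.94 spin -0.06
```

View pics/s3.png

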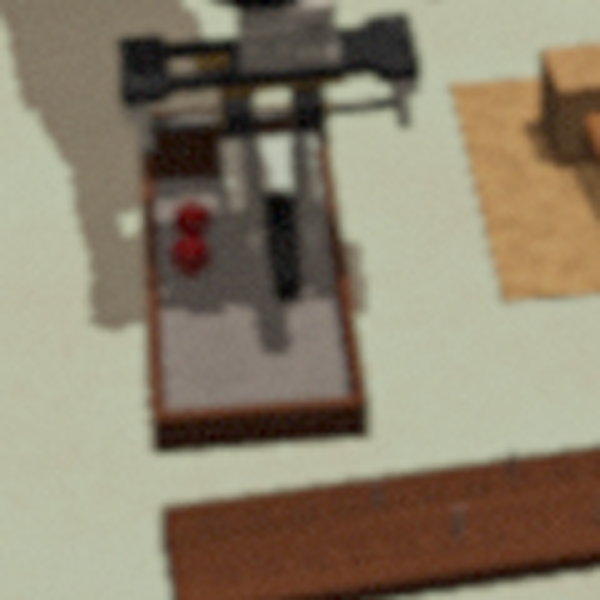

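Request:
play_rows:
  plan:
    - [[-0.4, 0, 0.1, 0, 0], [-0.4, 0, 0, 0, 0], [-0.2, 0, 0, 0, 0]]

```text
clock: 12.95
eef_pos: [0.5647, 0.0235, 0.1541]
ee_rot: [-0.012, 0.998, -0.052, 0.044]
wrist_force: [9.8, -1.1, -0.6]
grip_width: 0.0178
```

```bash
python3 - <<'E'
from h import *
st(); go(.6825-.1189,.0115+.0121,-5.88)
c=cam("top"); h=cv2.cvtColor(c["img"],cv2.COLOR_BGR2HSV); m=((h[...,0]<8)|(h[...,0]>172))&(h[...,1]>140)&(h[...,2]>90)
for ce,a,_ in comp(c,m,4): print("red",ce.round(1),a,ray(c,*ce,.0265).round(3))
E
```

```text
t 12.95 p [0.5647 0.0235 0.1541] toolz [ 0.0894  0.0197 -0.9958] yaw -5.99 grip 0.0178 F [ 9.8 -1.1 -0.6] T [-0.25 -2.07 -0.09]
delta cm tool [-0.11  0.   -0.01] yaw -5.99 spin -0.11
red [170.3 170. ] 462 [0.615 0.627 0.026]
red [626.7 313.6] 1197 [ 0.141 -0.846  0.026]
```

Request:
play_rows:
  plan:
    - [[0.2, 0, -0.2, 0, 0], [0, 0, -1.5, 0, 0], [0, 0, -2.5, 0, 0], [0, 0, -3, 0, 0], [0, 0, -3, 0, 0], [0, 0, -3, 0, 0], [0, 0, 0, 0, 0]]

```text
clock: 13.88
eef_pos: [0.5513, 0.021, 0.2917]
ee_rot: [-0.012, 0.998, -0.051, 0.041]
wrist_force: [-0.1, 0.8, -1.5]
grip_width: 0.0177
```

```bash
python3 - <<'E'
from h import *
st()
c=cam("scene"); i=c["img"][110:270,230:390]; a=cv2.resize(i,(400,400),interpolation=2)
t=cam("top"); j=t["img"][130:250,320:440]; b=cv2.resize(j,(400,400),interpolation=2)
cv2.imwrite("pics/s4.png",np.hstack([a,b]))
E
```

```text
t 13.88 p [0.5513 0.021  0.2917] toolz [ 0.0836  0.02   -0.9963] yaw -5.96 grip 0.0177 F [-0.1  0.8 -1.5] T [-0.  0. -0.]
```

View pics/s4.png

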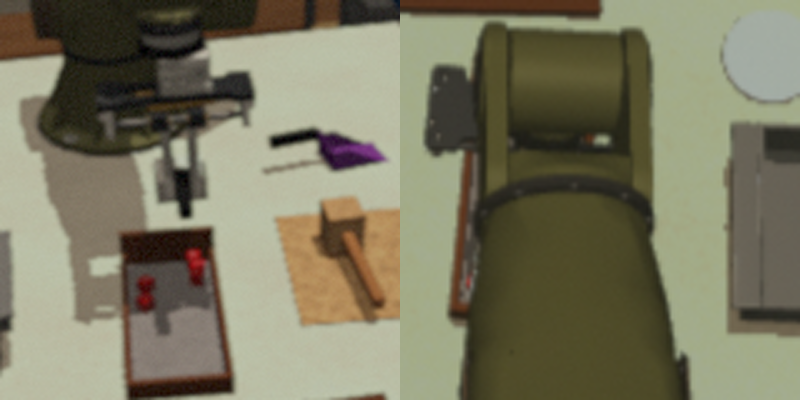

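```bash
cat >> h.py <<'E'
C=np.array([.5567,.0042]); EX=np.array([.9949,-.101]); EY=np.array([.101,.9949])
def tf(p): d=np.array(p[:2])-C; return np.round([d@EX,d@EY],4)
def wd(a,b): return C+a*EX+b*EY
E
python3 - <<'E'
from h import *
c=cam("scene"); h=cv2.cvtColor(c["img"],cv2.COLOR_BGR2HSV); m=((h[...,0]<8)|(h[...,0]>172))&(h[...,1]>130)&(h[...,2]>60)
m[:190]=0;m[:,:260]=0;m[:,340:]=0
for ce,a,mm in comp(c,m,4):
    v,u=np.nonzero(mm); print("red",ce.round(1),a,"bbox",u.min(),u.max(),v.min(),v.max(),tf(ray(c,*ce,.0185)))
i=c["img"][205:255,270:330]; cv2.imwrite("pics/s5.png",cv2.resize(i,None,fx=10,fy=10,interpolation=2))
for a,b,z in ((-.127,.056,.008),(-.127,-.056,.008),(.127,.056,.028),(.127,-.056,.028)): print(np.round(proj(c,(*wd(a,b),z)),1))
E
```

```text
red [307.8 215.3] 93 bbox 304 313 209 223 [-0.0981  0.039 ]
red [287.8 226.8] 71 bbox 285 291 220 233 [-0.0432 -0.0306]
[312.1 212.4]
[279.2 214.8]
[319.8 257. ]
[281.8 260.1]
```

View pics/s5.png

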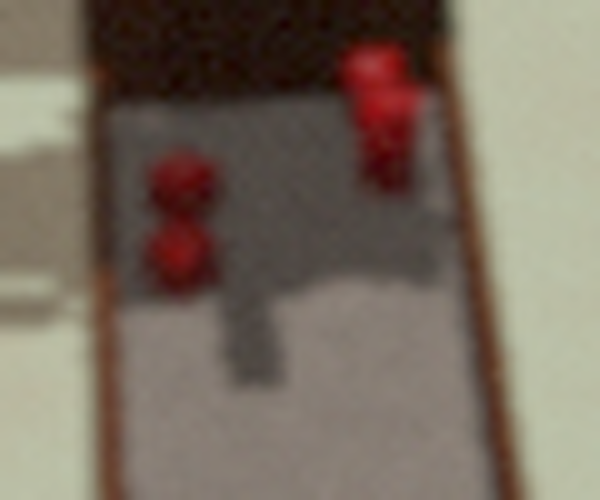

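```bash
python3 - <<'E'
from h import *
c=cam("wrist"); R,p,_=tool(); g=c["img"].max(2).astype(int)
for v in range(110,260,6): print(v, ''.join('#' if x<50 else '.' if x<110 else ' ' for x in g[v,270:380:2]))
print(proj(c,p+R@np.array([.0595,0,.068])),proj(c,p+R@np.array([.0595,0,.088])))
E
```

```text
110           ...                                          
116           .#..                                         
122           .#.                                          
128            #.                                          
134            #..                                         
140            #.                                          
146            #.         #########.                       
152            #.     .################                    
158            #.     #################.                   
164            #.     #################.   .........       
170            #..    #################.   ........        
176            #.     #################.   .........       
182            #..    #################.   .........       
188            #.     #################.   .........       
194            #.     #################.   .........       
200            #..  ..#################    .........       
206            #. ....#################..............##.   
212            #.. ...#################............#.      
218            #. ....#################..............      
224            ... ...#################.................  .
230            .......##################...................
236         .........###################............####...
242        ..........###################...........#.    ..
248       ..........#####################...........       
254      ...........#####################............    ..
(np.float64(321.32553398768744), np.float64(147.63756046319142)) (np.float64(321.44046289561464), np.float64(142.17291172871342))
```

```bash
python3 - <<'E'
from h import *
go(.680,.0124,-5.9,.165)
c=cam("scene"); print([tf(ray(c,308.5,223.5,.008)),tf(ray(c,308,209,.027)),tf(ray(c,304,212,.02)),tf(ray(c,313.5,216,.02))])
E
```

```text
delta cm tool [11.95 -0.12 13.25] yaw -5.96 spin -0.06
[array([-0.0664,  0.0385]), array([-0.1223,  0.042 ]), array([-0.1164,  0.0278]), array([-0.0898,  0.0575])]
```

Request:
play_rows:
  plan:
    - [[4, 0, 0, 0, 0], [4, 0, 0, 0, 0], [3.9, -0.1, 0, 0, 0], [0, 0, 3, 0, 0], [0, 0, 4, 0, 0], [0, 0, 4, 0, 0], [0, 0, 2, 0, 0], [0, 0, 0, 0, 0]]

```text
clock: 15.12
eef_pos: [0.6813, 0.0121, 0.155]
ee_rot: [-0.012, 0.998, -0.051, 0.033]
wrist_force: [-0.0, 0.4, -0.4]
grip_width: 0.0179
```

```bash
python3 - <<'E'
from h import *
st();go(.680,.0124,-5.9,.153)
E
```

```text
t 15.12 p [0.6813 0.0121 0.155 ] toolz [ 0.0662  0.0207 -0.9976] yaw -5.96 grip 0.0179 F [-0.   0.4 -0.4] T [0.04 0.02 0.02]
delta cm tool [-0.14 -0.01  0.19] yaw -5.96 spin -0.06
```

Request:
play_rows:
  plan:
    - [[0, 0, 0.5, 0, 0], [0, 0, 0.4, 0, 0], [0, 0, 0.4, 0, 0], [0, 0, 0, 0, 0]]

```text
clock: 15.62
eef_pos: [0.6833, 0.0123, 0.1454]
ee_rot: [-0.012, 0.998, -0.051, 0.035]
wrist_force: [-0.6, -0.9, -2.3]
grip_width: 0.0177
```

```bash
python3 - <<'E'
from h import *
st()
E
```

```text
t 15.62 p [0.6833 0.0123 0.1454] toolz [ 0.0717  0.0204 -0.9972] yaw -5.95 grip 0.0177 F [-0.6 -0.9 -2.3] T [-0.08  0.02  0.08]
```

Request:
play_rows:
  plan:
    - [[0, 0, 0.3, 0, 0], [0, 0, 0.3, 0, 0], [0, 0, 0, 0, 0]]

```text
clock: 16.0
eef_pos: [0.684, 0.0123, 0.1399]
ee_rot: [-0.012, 0.998, -0.051, 0.036]
wrist_force: [-0.7, 0.0, 0.6]
grip_width: 0.0179
```

```bash
python3 - <<'E'
from h import *
st()
c=cam("scene"); 
R,p,_=tool()
g0=p+R@np.array([0,0,.078]); print("grasp",g0.round(4), "exp handle end center",np.round(proj(c,g0+R@np.array([.0595,0,0])),1))
i=c["img"][170:270,250:350]; a=cv2.resize(i,(400,400),interpolation=2)
t=cam("wrist"); b=cv2.resize(t["img"][100:340,200:440],(400,400),interpolation=2)
cv2.imwrite("pics/s6.png",np.hstack([a,b]))
E
```

```text
t 16.0 p [0.684  0.0123 0.1399] toolz [ 0.0729  0.0201 -0.9971] yaw -5.95 grip 0.0179 F [-0.7  0.   0.6] T [-0.11  0.15  0.05]
grasp [0.6897 0.0139 0.0622] exp handle end center [310.1 262.6]
```

View pics/s6.png

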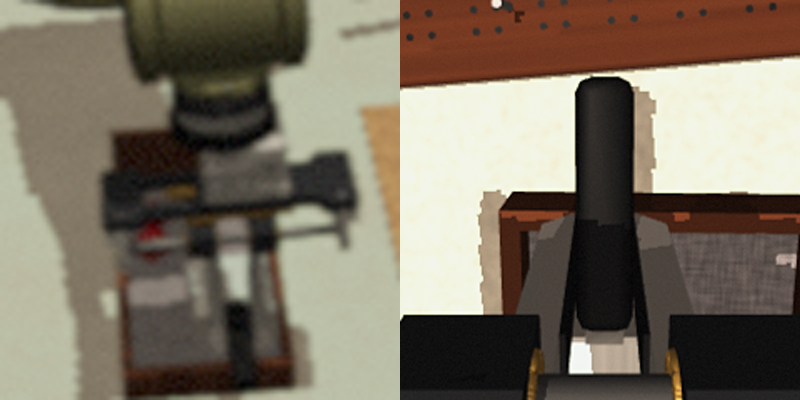

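Request:
play_rows:
  plan:
    - [[0, 0, 0, 0, 45], [0, 0, 0, 0, 45], [0, 0, -0.3, 0, 45], [0, 0, 0, 0, 45], [0, 0, 0, 0, 0], [0, 0, 0, 0, 0], [0, 0, 0, 0, 0], [0, 0, 0, 0, 0]]

```text
clock: 17.1
eef_pos: [0.6837, 0.0123, 0.1432]
ee_rot: [-0.012, 0.998, -0.051, 0.036]
wrist_force: [-0.2, -0.4, 0.9]
grip_width: 0.0179
```

```bash
python3 - <<'E'
from h import *
st()
c=cam("wrist"); R,p,_=tool(); g=c["img"].max(2).astype(int)
for v in range(132,165,3): print(v, ''.join('#' if x<50 else '.' if x<110 else ' ' for x in g[v,290:350]))
g0=p+R@np.array([0,0,.078]); print(np.round(proj(c,(g0[0]+.0595,g0[1]-.006,.074)),1))
E
```

```text
t 17.1 p [0.6837 0.0123 0.1432] toolz [ 0.073   0.0203 -0.9971] yaw -5.95 grip 0.0179 F [-0.2 -0.4  0.9] T [-0.1   0.18  0.  ]
132                                                             
135                                                             
138                                   . ........................
141 .......................................                     
144 ..                                                          
147                                                             
150                                                             
153                                                             
156                         .################.                  
159                    #############################            
162                  ################################.          
[320.6 144.4]
```

```bash
python3 - <<'E'
from h import *
R,p,_=tool(); c=cam("wrist")
e=ray(c,323,154.5,.074); print("handle end",e,"vs TCP",tf(e)-tf(p),tf(p))
# back-wall/handle-root: print color column below handle and dice count
g=c["img"]; print([ (v,g[v,323].tolist()) for v in range(255,325,6)])
E
```

```text
handle end [0.74416902 0.00726092 0.074     ] vs TCP [0.0606 0.0011] [0.1256 0.0209]
[(255, [19, 19, 19]), (261, [17, 17, 17]), (267, [19, 20, 21]), (273, [17, 19, 20]), (279, [15, 17, 15]), (285, [17, 17, 16]), (291, [13, 15, 16]), (297, [16, 18, 17]), (303, [15, 16, 18]), (309, [82, 93, 103]), (315, [152, 171, 189]), (321, [150, 170, 185])]
```

Request:
play_rows:
  plan:
    - [[-1, 0, -0.07, 0, 0], [-1, 0, -0.07, 0, 0], [-1, 0, -0.07, 0, 0], [-1, 0, -0.07, 0, 0], [-1, 0, -0.07, 0, 0], [-1, 0, -0.07, 0, 0], [-1, 0, -0.07, 0, 0]]

```text
clock: 18.08
eef_pos: [0.6092, 0.02, 0.1434]
ee_rot: [-0.012, 0.998, -0.051, 0.037]
wrist_force: [0.3, -0.3, -1.5]
grip_width: 0.018
```

```bash
python3 - <<'E'
from h import *
st(); R,p,_=tool(); print(tf(p))
E
```

```text
t 18.07 p [0.6092 0.02   0.1434] toolz [ 0.0742  0.0204 -0.997 ] yaw -5.95 grip 0.018 F [ 0.3 -0.3 -1.5] T [-0.05 -0.13  0.06]
[0.0506 0.0211]
```

Request:
play_rows:
  plan:
    - [[0, 0, 0.15, 0, 0], [-1, 0, -0.07, 0, 0], [-1, 0, -0.07, 0, 0], [-1, 0, -0.07, 0, 0], [-0.8, 0, -0.06, 0, 0], [0, 0, 0, 0, 0]]

```text
clock: 18.82
eef_pos: [0.5703, 0.0239, 0.1431]
ee_rot: [-0.012, 0.998, -0.051, 0.039]
wrist_force: [-0.6, -0.0, 0.5]
grip_width: 0.0175
```

```bash
python3 - <<'E'
from h import *
st(); R,p,_=tool(); print(tf(p))
E
```

```text
t 18.82 p [0.5703 0.0239 0.1431] toolz [ 0.0786  0.0197 -0.9967] yaw -5.95 grip 0.0175 F [-0.6 -0.   0.5] T [-0.22  0.06 -0.02]
[0.0116 0.0209]
```

Request:
play_rows:
  plan:
    - [[-0.5, 0, -0.03, 0, 0], [-0.3, 0, -0.02, 0, 0], [0, 0, 0, 0, 0], [0.3, 0, 0, 0, 0], [0.4, 0, 0, 0, 0], [0.5, 0, 0, 0, 0], [0.5, 0, 0, 0, 0], [0.4, 0, 0, 0, 0], [0, 0, -0.3, 0, 0], [0, 0, 0, 0, 0]]

```text
clock: 20.08
eef_pos: [0.5706, 0.0244, 0.1431]
ee_rot: [-0.012, 0.999, -0.05, 0.015]
wrist_force: [4.4, -0.7, -0.1]
grip_width: 0.0182
```

```bash
cat >> h.py <<'E'
def reds(n="scene",z=.0185):
    c=cam(n); h=cv2.cvtColor(c["img"],cv2.COLOR_BGR2HSV); m=((h[...,0]<8)|(h[...,0]>172))&(h[...,1]>130)&(h[...,2]>60)
    for ce,a,mm in comp(c,m,4):
        q=ray(c,*ce,z)
        if abs(q[1])<.45 and .25<q[0]<.8 and a<400:
            v,u=np.nonzero(mm); print("red",ce.round(1),a,"bb",u.min(),u.max(),v.min(),v.max(),"w",q[:2].round(3),"t",tf(q))
    return c
E
python3 - <<'E'
from h import *
st(); R,p,_=tool(); print(tf(p)); reds()
E
```

```text
t 20.07 p [0.5706 0.0244 0.1431] toolz [ 0.0317  0.022  -0.9993] yaw -5.77 grip 0.0182 F [ 4.4 -0.7 -0.1] T [-0.32 -0.76 -0.08]
[0.0118 0.0215]
red [306.1 212.7] 43 bb 303 308 209 218 w [0.447 0.05 ] t [-0.1137  0.0346]
red [287.8 226.9] 70 bb 285 290 220 234 w [ 0.511 -0.022] t [-0.0427 -0.0305]
```

Request:
play_rows:
  plan:
    - [[0.3, 0, 0, 0, 0], [0.3, 0, -0.3, 0, 0], [0.3, 0, -0.5, 0, 0], [0.3, 0, -1, 0, 0], [0.3, 0, -2, 0, 0], [0.3, 0, -2, 0, 0], [0, 0, -1, 0, 0], [0, 0, 0, 0, 0]]

```text
clock: 21.12
eef_pos: [0.5869, 0.0208, 0.2144]
ee_rot: [-0.012, 0.999, -0.05, 0.014]
wrist_force: [-0.3, -0.0, -0.6]
grip_width: 0.0178
```

```bash
python3 - <<'E'
from h import *
st(); R,p,_=tool(); print(tf(p)); c=reds()
a=cv2.resize(c["img"][150:250,250:350],(400,400),interpolation=2)
t=cam("wrist"); b=cv2.resize(t["img"][160:400,200:440],(400,400),interpolation=2)
cv2.imwrite("pics/s7.png",np.hstack([a,b]))
E
```

```text
t 21.12 p [0.5869 0.0208 0.2144] toolz [ 0.0284  0.0226 -0.9993] yaw -5.8 grip 0.0178 F [-0.3 -0.  -0.6] T [ 0.04 -0.03 -0.02]
[0.0284 0.0196]
red [305.6 198.9] 25 bb 304 307 196 202 w [0.366 0.063] t [-0.196   0.0394]
red [287.8 226.6] 75 bb 285 291 220 234 w [ 0.51  -0.022] t [-0.044  -0.0303]
```

View pics/s7.png

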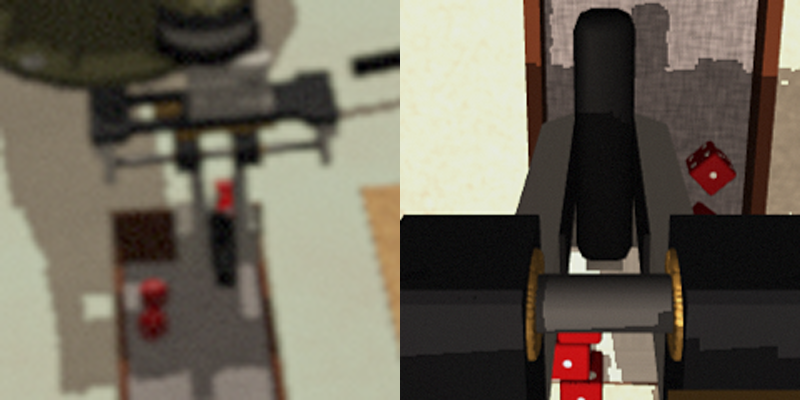

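```bash
python3 - <<'E'
from h import *
go(*wd(.127,-.020),-5.8,.16)
E
```

```text
delta cm tool [9.76 4.1  5.46] yaw -5.8 spin 0.0
```

Slow lateral, to keep the dice in (acceleration gentle), then down.

Request:
play_rows:
  plan:
    - [[0.5, 0.2, 0, 0, 0], [1, 0.4, 0, 0, 0], [1.5, 0.7, 0, 0, 0], [1.5, 0.7, 0, 0, 0], [1.5, 0.7, 0, 0, 0], [1.5, 0.6, 0, 0, 0], [1, 0.4, 0, 0, 0], [0.6, 0.2, 0, 0, 0], [0.3, 0.1, 0.5, 0, 0], [0, 0, 1, 0, 0], [0, 0, 1, 0, 0], [0, 0, 0, 0, 0]]

```text
clock: 22.72
eef_pos: [0.6815, -0.0316, 0.1817]
ee_rot: [-0.012, 0.999, -0.051, 0.009]
wrist_force: [0.0, 0.5, -1.4]
grip_width: 0.0182
```

```bash
python3 - <<'E'
from h import *
st();R,p,_=tool(); print(tf(p));go(*wd(.127,-.020),-5.8,.15)
E
```

```text
t 22.73 p [ 0.6815 -0.0316  0.1817] toolz [ 0.0193  0.0232 -0.9995] yaw -5.83 grip 0.0182 F [ 0.   0.5 -1.4] T [-0.   -0.13 -0.03]
[ 0.1277 -0.0231]
delta cm tool [-0.13 -0.23  3.18] yaw -5.83 spin -0.03
```

Request:
play_rows:
  plan:
    - [[0, -0.3, 0, 0, 0], [0, 0, 1, 0, 0], [0, 0, 1, 0, 0], [0, 0, 0.7, 0, 0], [0, 0, 0.3, 0, 0], [0, 0, 0, 0, 0]]

```text
clock: 23.48
eef_pos: [0.6823, -0.0274, 0.1499]
ee_rot: [-0.012, 0.999, -0.051, 0.009]
wrist_force: [-0.2, -0.0, -0.7]
grip_width: 0.0177
```

```bash
python3 - <<'E'
from h import *
st();R,p,_=tool(); print(tf(p))
E
```

```text
t 23.48 p [ 0.6823 -0.0274  0.1499] toolz [ 0.0195  0.0231 -0.9995] yaw -5.81 grip 0.0177 F [-0.2 -0.  -0.7] T [-0.06 -0.05 -0.01]
[ 0.1282 -0.0188]
```

Request:
play_rows:
  plan:
    - [[0, 0, 0.3, 0, 0], [0, 0, 0.2, 0, 0], [0, 0, 0.1, 0, 0], [0, 0, 0, 0, 0]]

```text
clock: 23.98
eef_pos: [0.6827, -0.0274, 0.1441]
ee_rot: [-0.012, 0.999, -0.051, 0.01]
wrist_force: [-0.5, -0.1, -2.0]
grip_width: 0.0179
```

```bash
python3 - <<'E'
from h import *
st();R,p,_=tool(); print(tf(p))
E
```

```text
t 23.98 p [ 0.6827 -0.0274  0.1441] toolz [ 0.0205  0.023  -0.9995] yaw -5.81 grip 0.0179 F [-0.5 -0.1 -2. ] T [-0.02 -0.06  0.02]
[ 0.1285 -0.0187]
```

Request:
play_rows:
  plan:
    - [[0, 0, 0.15, 0, 0], [0, 0, 0.1, 0, 0], [0, 0, 0, 0, 0], [0, 0, 0, 0, 40], [0, 0, 0, 0, 40], [0, 0, 0, 0, 0], [0, 0, 0, 0, 0], [0, 0, 0, 0, 0], [0, 0, 0, 0, 0]]

```text
clock: 25.1
eef_pos: [0.6829, -0.0275, 0.1423]
ee_rot: [-0.012, 0.999, -0.051, 0.01]
wrist_force: [-0.9, -0.3, 0.2]
grip_width: 0.0182
```

```bash
python3 - <<'E'
from h import *
st();R,p,_=tool(); print(tf(p))
c=cam("wrist"); g=c["img"].max(2).astype(int)
col=g[100:200,322]; v=100+int(np.argmax(col<50)); print(v,tf(ray(c,322,v,.074))-tf(p)); reds()
E
```

```text
t 25.1 p [ 0.6829 -0.0275  0.1423] toolz [ 0.0215  0.0227 -0.9995] yaw -5.81 grip 0.0182 F [-0.9 -0.3  0.2] T [-0.11  0.14  0.01]
[ 0.1288 -0.0187]
165 [0.0526 0.0013]
red [296.2 236.5] 39 bb 294 298 232 243 w [ 0.566 -0.003] t [ 0.0103 -0.0067]
```

Request:
play_rows:
  plan:
    - [[-1, 0, -0.02, 0, 0], [-1, 0, -0.02, 0, 0], [-1, 0, -0.02, 0, 0], [-1, 0, -0.02, 0, 0], [-1, 0, -0.02, 0, 0], [-1, 0, -0.02, 0, 0], [-1, 0, -0.02, 0, 0], [0, 0, 0, 0, 0]]

```text
clock: 26.2
eef_pos: [0.6078, -0.0197, 0.1425]
ee_rot: [-0.012, 0.999, -0.051, 0.01]
wrist_force: [0.1, 0.2, -0.9]
grip_width: 0.0177
```

```bash
python3 - <<'E'
from h import *
st();R,p,_=tool(); print(tf(p))
E
```

```text
t 26.2 p [ 0.6078 -0.0197  0.1425] toolz [ 0.0219  0.0229 -0.9995] yaw -5.81 grip 0.0177 F [ 0.1  0.2 -0.9] T [-0.04  0.17 -0.07]
[ 0.0532 -0.0186]
```

Request:
play_rows:
  plan:
    - [[0, 0, 0.07, 0, 0], [-1, 0, -0.02, 0, 0], [-1, 0, -0.02, 0, 0], [-1, 0, -0.02, 0, 0], [-0.4, 0, 0, 0, 0], [0, 0, 0, 0, 0]]

```text
clock: 26.95
eef_pos: [0.5722, -0.0161, 0.1424]
ee_rot: [-0.012, 0.999, -0.05, 0.011]
wrist_force: [1.1, 0.3, -0.1]
grip_width: 0.0177
```

```bash
python3 - <<'E'
from h import *
st();R,p,_=tool(); print(tf(p)); reds()
E
```

```text
t 26.95 p [ 0.5722 -0.0161  0.1424] toolz [ 0.0241  0.0226 -0.9995] yaw -5.8 grip 0.0177 F [ 1.1  0.3 -0.1] T [-0.06 -0.11  0.04]
[ 0.0175 -0.0186]
red [292.  213.7] 34 bb 289 295 211 217 w [0.443 0.003] t [-0.1134 -0.0128]
```

Request:
play_rows:
  plan:
    - [[-0.3, 0, 0, 0, 0], [0, 0, 0, 0, 0], [0.3, 0, 0, 0, 0], [0.3, 0, -0.1, 0, 0], [0.3, 0, -0.3, 0, 0], [0.3, 0, -0.6, 0, 0], [0.3, 0, -1, 0, 0], [0.3, 0, -2, 0, 0], [0.2, 0, -2, 0, 0], [0, 0, -2, 0, 0], [0, 0, -1, 0, 0], [0, 0, 0, 0, 0]]

```text
clock: 28.5
eef_pos: [0.5886, -0.0202, 0.2375]
ee_rot: [-0.012, 0.999, -0.051, 0.011]
wrist_force: [-0.2, -0.8, -2.4]
grip_width: 0.0181
```

```bash
python3 - <<'E'
from h import *
st();R,p,_=tool(); print(tf(p)); c=reds()
a=cv2.resize(c["img"][150:250,250:350],(400,400),interpolation=2)
t=cam("wrist"); b=cv2.resize(t["img"][160:400,200:440],(400,400),interpolation=2)
cv2.imwrite("pics/s8.png",np.hstack([a,b]))
h=cv2.cvtColor(t["img"],cv2.COLOR_BGR2HSV); m=((h[...,0]<8)|(h[...,0]>172))&(h[...,1]>150)&(h[...,2]>70)
for ce,ar,mm in comp(t,m,8): v,u=np.nonzero(mm); print(ce.round(),ar,u.min(),u.max(),v.min(),v.max())
E
```

```text
t 28.5 p [ 0.5886 -0.0202  0.2375] toolz [ 0.0234  0.0228 -0.9995] yaw -5.82 grip 0.0181 F [-0.2 -0.8 -2.4] T [-0.03 -0.1   0.01]
[ 0.0342 -0.021 ]
red [290.3 194.9] 30 bb 287 293 193 197 w [0.329 0.015] t [-0.2278 -0.0125]
[301. 380.] 684 290 312 359 397
[336. 381.] 900 314 353 360 399
```

Request:
play_rows:
  plan:
    - [[0, 0, -1, 0, 0], [0, 0, -1.5, 0, 0], [-0.5, 0.2, -0.5, 0, 0], [-1, 0.6, 0, 0, 0], [-1.5, 0.8, 0, 0, 0], [-1.5, 0.8, 0, 0, 0], [-1.3, 0.7, 0, 0, 0], [-0.7, 0.3, 0, 0, 0], [0, 0, 0, -3, 0], [0, 0, 0, -6, 0], [0, 0, 0, -9, 0], [0, 0, 0, -9, 0]]

```text
clock: 30.1
eef_pos: [0.5127, -0.0502, 0.2643]
ee_rot: [-0.01, 0.982, 0.19, 0.011]
wrist_force: [0.1, -0.4, -1.4]
grip_width: 0.0179
```

Request:
play_rows:
  plan:
    - [[0, 0, 0, -9, 0], [0, 0, 0, -9, 0], [0, 0, 0, -9, 0], [0, 0, 0, -9, 0], [0, 0, 0, -9, 0], [0, 0, 0, -9, 0], [0, 0, 0, -7, 0], [0, 0, 0, -4, 0], [0, 0, 0, 0, 0]]

```text
clock: 31.22
eef_pos: [0.5101, -0.0503, 0.2628]
ee_rot: [-0.003, 0.712, 0.702, 0.014]
wrist_force: [0.2, 0.3, -1.5]
grip_width: 0.0176
```

```bash
python3 - <<'E'
from h import *
st(); c=reds(); print(state()["qpos"].round(2))
t=cam("top"); 
g=cv2.resize(t["img"][140:260,320:520],(800,480),interpolation=2); cv2.imwrite("pics/t9.png",g)
E
```

```text
t 31.23 p [ 0.5101 -0.0503  0.2628] toolz [ 0.0158  0.0248 -0.9996] yaw 89.17 grip 0.0176 F [ 0.2  0.3 -1.5] T [ 0.11  0.01 -0.04]
red [242.9 200.2] 164 bb 233 253 195 206 w [ 0.325 -0.153] t [-0.2146 -0.1793]
[-0.18  0.25  1.68  0.03  1.2  -0.17]
```

View pics/t9.png

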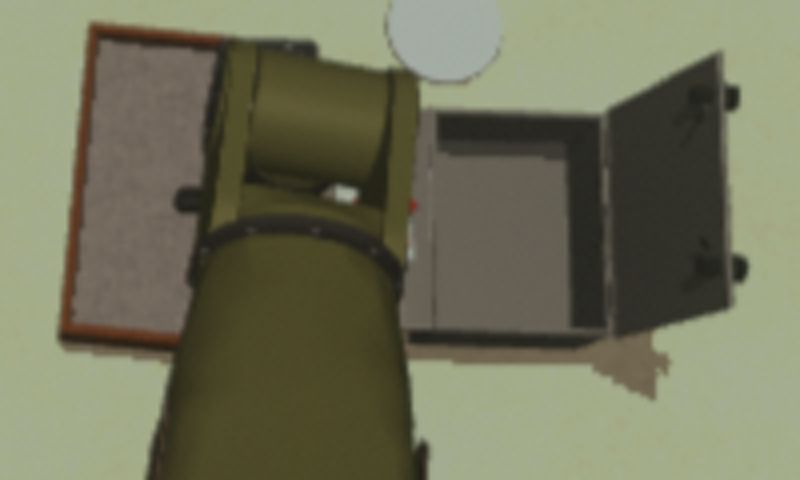

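Request:
play_rows:
  plan:
    - [[0.4, 0, 0.5, 0, 0], [0.9, 0, 0.7, 0, 0], [1.3, -0.1, 0.5, 0, 0], [1.6, -0.2, 0, 0, 0], [1.6, -0.2, 0, 0, 0], [1.1, 0, 0, 0, 0], [0.6, 0, 0, 0, 0], [0, 0, 0, 0, 0]]

```text
clock: 32.33
eef_pos: [0.5063, 0.0316, 0.2466]
ee_rot: [-0.003, 0.713, 0.701, 0.014]
wrist_force: [0.4, -0.8, -1.1]
grip_width: 0.0177
```

```bash
python3 - <<'E'
from h import *
st(); go(.515,-.128)
E
```

```text
t 32.33 p [0.5063 0.0316 0.2466] toolz [ 0.0159  0.025  -0.9996] yaw 89.03 grip 0.0177 F [ 0.4 -0.8 -1.1] T [ 0.06 -0.12 -0.09]
delta cm tool [-15.94   1.15  -0.38] yaw 89.03 spin None
```

Request:
play_rows:
  plan:
    - [[-3, 0.3, 0, 0, 0], [-6.2, 0.4, 0, 0, 0], [-6.2, 0.4, 0, 0, 0], [6.2, 0, 0, 0, 0], [6.2, 0, 0, 0, 0], [3, 0, 0, 0, 0], [0, 0, 0, 0, 0]]

```text
clock: 33.2
eef_pos: [0.5185, 0.0199, 0.2471]
ee_rot: [-0.002, 0.719, 0.695, 0.015]
wrist_force: [-0.7, -0.5, 0.0]
grip_width: 0.0178
```

```bash
python3 - <<'E'
from h import *
st(); c=reds(); 
for n in("top","wrist"):
    print(n); t=cam(n); h=cv2.cvtColor(t["img"],cv2.COLOR_BGR2HSV); m=((h[...,0]<8)|(h[...,0]>172))&(h[...,1]>140)&(h[...,2]>60)
    for ce,ar,mm in comp(t,m,4): v,u=np.nonzero(mm); print(ce.round(),ar,u.min(),u.max(),v.min(),v.max())
cv2.imwrite("pics/t10.png",t["img"])
E
```

```text
t 33.2 p [0.5185 0.0199 0.2471] toolz [ 0.0183  0.0234 -0.9996] yaw 88.0 grip 0.0178 F [-0.7 -0.5  0. ] T [ 0.03 -0.09 -0.01]
red [254.6 228.9] 19 bb 253 256 227 231 w [ 0.498 -0.128] t [-0.0451 -0.1373]
red [220.9 233.5] 21 bb 218 223 232 235 w [ 0.498 -0.235] t [-0.034  -0.2437]
red [189.8 237.6] 24 bb 186 193 236 239 w [ 0.497 -0.331] t [-0.025  -0.3397]
top
[171. 170.] 523 154 186 147 206
[447. 198.] 31 445 450 195 201
[458. 201.] 69 455 462 195 208
[431. 205.] 10 430 432 203 208
[397. 210.] 24 395 400 207 212
[626. 313.] 1236 609 639 290 339
wrist
[571.  71.] 4 570 572 70 72
[213. 234.] 5 212 215 232 235
```

```bash
python3 - <<'E'
from h import *
s=cam("scene"); t=cam("top")
def tri(a,b):
    def d(c,u): v=c["A"]@[(u[0]-c["cx"])/c["fx"],(u[1]-c["cy"])/c["fy"],1.]; return v/np.linalg.norm(v)
    d1,d2=d(s,a),d(t,b); k=np.linalg.lstsq(np.c_[d1,-d2],t["o"]-s["o"],rcond=None)[0]
    p,q=s["o"]+k[0]*d1,t["o"]+k[1]*d2; return ((p+q)/2).round(3),round(np.linalg.norm(p-q),4)
S=[(254.6,228.9),(220.9,233.5),(189.8,237.6)];T=[(447,198),(458,201),(431,205),(397,210)]
for a in S:
    for b in T: print(a,b,*tri(a,b))
for b in T: print(b,ray(t,*b,.0135).round(3),ray(t,*b,.0925).round(3))
def asc(c,u0,u1,v0,v1):
    h=cv2.cvtColor(c["img"],cv2.COLOR_BGR2HSV)
    for v in range(v0,v1): print(v,''.join('R' if (h[v,u,0]<8 or h[v,u,0]>172) and h[v,u,1]>110 and h[v,u,2]>50 else '%x'%(h[v,u,2]//16) for u in range(u0,u1)))
asc(t,390,475,190,215); asc(s,180,262,222,245)
E
```

```text
(254.6, 228.9) (447, 198) [ 0.522 -0.202  0.067] 0.1545
(254.6, 228.9) (458, 201) [ 0.515 -0.218  0.072] 0.1891
(254.6, 228.9) (431, 205) [ 0.5   -0.18   0.039] 0.1085
(254.6, 228.9) (397, 210) [ 0.481 -0.128  0.006] 0.0014
(220.9, 233.5) (447, 198) [ 0.517 -0.26   0.043] 0.0551
(220.9, 233.5) (458, 201) [ 0.508 -0.276  0.044] 0.0903
(220.9, 233.5) (431, 205) [ 0.496 -0.238  0.018] 0.0059
(220.9, 233.5) (397, 210) [ 0.481 -0.184 -0.006] 0.1052
(189.8, 237.6) (447, 198) [ 0.517 -0.311  0.027] 0.0359
(189.8, 237.6) (458, 201) [ 0.507 -0.329  0.026] 0.0006
(189.8, 237.6) (431, 205) [ 0.497 -0.289  0.006] 0.0877
(189.8, 237.6) (397, 210) [ 0.486 -0.234 -0.008] 0.2014
(447, 198) [ 0.52  -0.297  0.014] [ 0.504 -0.273  0.093]
(458, 201) [ 0.51  -0.333  0.014] [ 0.495 -0.308  0.093]
(431, 205) [ 0.496 -0.242  0.014] [ 0.482 -0.221  0.093]
(397, 210) [ 0.48  -0.127  0.014] [ 0.466 -0.113  0.093]
190 555559aaaaaaaaaaaaaaaaaaaaaa756666666666666666666666666666666666666666653222222245433
191 555559aaaaaaaaaaaaaaaaaaaaaa756666666666666666666666666666666666666666653222222234433
192 555559aaaaaaaaaa
[... 3350 characters left out ...]
8778
237 322223RRRRRRRR777777777777777777666666555444445554433479bbbbbbbbbbbbbbbbba98878778
238 322223RRRRRRRR66677777766666666655555444343333332322247abbbbbbbbbbbbbbbbbba8778787
239 322223RRRRRRR656666666555555444443333333233332322222247abbbbbbbbbbbbbbbbbba8777888
240 333444566RR665555555544433333333333332223232322222222379bbbbbbbbbbbbbbbbba999999aa
241 4455545555444444333333333332332332233323333323322223347abbbbbbbbbbbbbbbbbbaaabaabb
242 4444433433333333333332233333333222332333223333222345678abbbbbbbbbbbbbbbbbbbbbbbbbb
243 333333323323223322333332323233333223333333233322235789abbbbbbbbbbbbbbbbbbbbbbbbbbb
244 32333232322232333333333323233333333232333323332224578abbbbbbbbbbbbbbbbbbbbbbbbbbbb
```

Request:
play_rows:
  plan:
    - [[0, 0, -2, 8, 0], [0, 0, -2, 10, 0], [0, 0, 0, 10.5, 0], [0, 0, 0, 10.5, 0], [0, 0, 0, 10.5, 0], [0, 0, 0, 10.5, 0], [0, 0, 0, 10.5, 0], [0, 0, 0, 10.5, 0], [0, 0, 0, 8, 0], [0, 0, 0, 3.5, 0], [0, 0, 0, 0, 0]]

```text
clock: 34.83
eef_pos: [0.518, 0.0075, 0.288]
ee_rot: [-0.012, 0.998, -0.065, 0.008]
wrist_force: [0.2, -0.0, -0.2]
grip_width: 0.0177
```

```bash
python3 - <<'E'
from h import *
st(); go(.5232,.3833,-4.5,.2)
E
```

```text
t 34.83 p [0.518  0.0075 0.288 ] toolz [ 0.0183  0.0219 -0.9996] yaw -7.44 grip 0.0177 F [ 0.2 -0.  -0.2] T [ 0.01 -0.09  0.01]
delta cm tool [ -4.48 -37.11   9.62] yaw -7.44 spin -2.94
```

Request:
play_rows:
  plan:
    - [[0, 0, 0, -2.9, 0], [-0.3, -4.5, 0, 0, 0], [-0.3, -4.5, 0, 0, 0], [-0.3, -4.5, 0, 0, 0], [-0.3, -4.5, 0, 0, 0], [-0.3, -4.5, 0, 0, 0], [-0.3, -4.5, 0, 0, 0], [-0.3, -4.5, 0, 0, 0], [-0.3, -4.5, 0, 0, 0], [0, -1.5, 0, 0, 0], [0, 0, 0, 0, 0]]

```text
clock: 36.2
eef_pos: [0.5232, 0.389, 0.2953]
ee_rot: [-0.01, 0.999, -0.033, 0.009]
wrist_force: [0.4, -0.2, -1.5]
grip_width: 0.0176
```

```bash
python3 - <<'E'
from h import *
st(); go(.5232,.3833,-4.5,.16)
c=cam("wrist","w11"); R,p,_=tool()
for n,q in (("mallet end",(.613,.2555,.045)),("mallet headmid",(.4525,.2585,.071)),("matfarL",(.617,.454,.003)),("matfarR",(.592,.166,.003))): print(n,np.round(proj(c,q),0))
i=cv2.cvtColor(c["img"],cv2.COLOR_BGR2HSV); m=(i[...,0]>4)&(i[...,0]<14)&(i[...,1]>150)&(i[...,2]>90)&(i[...,2]<215)
for ce,a,mm in comp(c,m,300): v,u=np.nonzero(mm); print(ce.round(),a,u.min(),u.max(),v.min(),v.max())
E
```

```text
t 36.2 p [0.5232 0.389  0.2953] toolz [ 0.019   0.0199 -0.9996] yaw -3.8 grip 0.0176 F [ 0.4 -0.2 -1.5] T [ 0.01 -0.07  0.05]
delta cm tool [-0.2   0.86 13.52] yaw -3.8 spin 0.7
mallet end [461.  84.]
mallet headmid [462. 252.]
matfarL [263.  96.]
matfarR [530. 101.]
[456. 151.] 2364 446 466 81 227
[625. 187.] 668 608 639 128 238
```

Request:
play_rows:
  plan:
    - [[-0.2, 0.85, 0, 0.7, 0], [0, 0, 3.5, 0, 0], [0, 0, 4, 0, 0], [0, 0, 4, 0, 0], [0, 0, 2.2, 0, 0], [0, 0, 0.7, 0, 0], [0, 0, 0, 0, 0]]

```text
clock: 37.12
eef_pos: [0.5258, 0.3723, 0.1511]
ee_rot: [-0.011, 0.999, -0.045, 0.011]
wrist_force: [0.6, -0.0, -1.5]
grip_width: 0.0179
```

```bash
python3 - <<'E'
from h import *
st(); go(.5232,.3833,-4.5,.1375)
E
```

```text
t 37.12 p [0.5258 0.3723 0.1511] toolz [ 0.0232  0.0209 -0.9995] yaw -5.18 grip 0.0179 F [ 0.6 -0.  -1.5] T [-0.03 -0.13  0.02]
delta cm tool [-0.39 -1.04  1.37] yaw -5.18 spin -0.68
```

Request:
play_rows:
  plan:
    - [[-0.4, -1, 0, -0.6, 0], [0, 0, 0, 0, 0], [0, 0, 0.8, 0, 0], [0, 0, 0.3, 0, 0], [0, 0, 0, 0, 0]]

```text
clock: 37.75
eef_pos: [0.5234, 0.3838, 0.1424]
ee_rot: [-0.012, 0.999, -0.039, 0.013]
wrist_force: [0.5, 0.8, -0.5]
grip_width: 0.0177
```

```bash
python3 - <<'E'
from h import *
st(); go(.5232,.3833,-4.5,.1375)
E
```

```text
t 37.75 p [0.5234 0.3838 0.1424] toolz [ 0.0265  0.0231 -0.9994] yaw -4.55 grip 0.0177 F [ 0.5  0.8 -0.5] T [-0.   -0.08 -0.  ]
delta cm tool [-0.03  0.07  0.49] yaw -4.55 spin -0.05
```

Lower to touch, release (wide enough), lift straight up and head for the spilt die.

Request:
play_rows:
  plan:
    - [[0, 0, 0.3, 0, 0], [0, 0, 0.15, 0, 0], [0, 0, 0, 0, 0], [0, 0, 0, 0, 45], [0, 0, 0, 0, 45], [0, 0, 0, 0, 45], [0, 0, -2, 0, 45], [0, 0, -4, 0, 45], [0, 0, -4, 0, 45], [0, 0, -4, 0, 45], [0, 0, 0, 0, 45]]

```text
clock: 39.12
eef_pos: [0.5196, 0.3804, 0.2889]
ee_rot: [-0.014, 0.999, -0.04, 0.015]
wrist_force: [-0.0, -0.2, -1.3]
grip_width: 0.0421
```

```bash
python3 - <<'E'
from h import *
st()
c=cam("wrist"); h=cv2.cvtColor(c["img"],cv2.COLOR_BGR2HSV); m=(h[...,2]<45)
m[:60]=0
for ce,a,mm in comp(c,m,200):
    v,u=np.nonzero(mm)
    if 250<ce[0]<390 and v.max()<330: print(ce,a,u.min(),u.max(),v.min(),v.max(),[np.round(x,4) for x in axis(c,mm,.069)])
t=cam("top");print([ray(t,397.3,209.7,.0135).round(4)])
go(.481,-.128,None,.3)
E
```

```text
t 39.12 p [0.5196 0.3804 0.2889] toolz [ 0.0308  0.0259 -0.9992] yaw -4.56 grip 0.0421 F [-0.  -0.2 -1.3] T [ 0.02 -0.01 -0.  ]
[374.75910194 134.65533981] 1648 359 391 91 178 [array([0.5719, 0.3347]), np.float64(-12.6419), array([0.5335, 0.3433]), array([0.6093, 0.3263]), array([-0.0085,  0.0087])]
[array([ 0.4807, -0.1284,  0.0135])]
delta cm tool [ 0.27 50.9  -2.77] yaw -4.56 spin None
```

```bash
python3 - <<'E'
from h import *
go(.550,.3371,-12.6,.20)
E
```

```text
delta cm tool [3.22 4.25 8.46] yaw -4.56 spin 8.04
```

Request:
play_rows:
  plan:
    - [[1.6, 2.1, 0, 0, 60], [1.6, 2.1, 0, 0, 60], [0, 0, 0, 8, 60], [0, 0, 3, 0, 60], [0, 0, 3, 0, 60], [0, 0, 2, 0, 60], [0, 0, 0, 0, 60]]

```text
clock: 40.1
eef_pos: [0.5481, 0.3346, 0.195]
ee_rot: [-0.009, 0.994, -0.112, 0.006]
wrist_force: [1.3, 1.2, 1.1]
grip_width: 0.0566
```

```bash
python3 - <<'E'
from h import *
st()
c=cam("wrist"); h=cv2.cvtColor(c["img"],cv2.COLOR_BGR2HSV); m=(h[...,2]<45); m[:60]=0
for ce,a,mm in comp(c,m,200):
    v,u=np.nonzero(mm)
    if 250<ce[0]<390 : print(ce,a,u.min(),u.max(),v.min(),v.max(),[np.round(x,4) for x in axis(c,mm,.069)])
go(.550,.3371,-12.6,.138)
E
```

```text
t 40.1 p [0.5481 0.3346 0.195 ] toolz [ 0.0143  0.0165 -0.9998] yaw -12.81 grip 0.0566 F [1.3 1.2 1.1] T [ 0.06  0.05 -0.01]
[320.9162234  187.43351064] 3008 308 334 130 246 [array([0.5743, 0.3315]), np.float64(-13.0731), array([0.5345, 0.3407]), array([0.6107, 0.323 ]), array([-0.0082,  0.0082])]
[319.55436246 339.43868197] 31198 12 632 231 399 [array([0.4606, 0.3604]), np.float64(78.7115), array([0.4153, 0.1339]), array([0.5064, 0.59  ]), array([-0.0629,  0.0508])]
delta cm tool [ 0.04 -0.15  5.82] yaw -12.81 spin -0.21
```

Request:
play_rows:
  plan:
    - [[0, 0, 2.5, 0, 60], [0, 0, 2, 0, 60], [0, 0, 1, 0, 60], [0, 0, 0, 0, 0], [0, 0, 0, 0, 0], [0, 0, 0, 0, 0], [0, 0, 0, 0, 0], [0, 0, -2, 0, 0], [0, 0, -1, -4, 0], [0, 0, 0, -4.5, 0], [0, 0, 0, 0, 0]]

```text
clock: 41.52
eef_pos: [0.5506, 0.3361, 0.1804]
ee_rot: [-0.011, 0.999, -0.036, 0.012]
wrist_force: [-0.2, 0.6, -1.4]
grip_width: 0.0178
```

```bash
python3 - <<'E'
from h import *
st(); go(.509,.383,-4.5,.138)
E
```

```text
t 41.52 p [0.5506 0.3361 0.1804] toolz [ 0.0247  0.0219 -0.9995] yaw -4.12 grip 0.0178 F [-0.2  0.6 -1.4] T [-0.01 -0.06 -0.03]
delta cm tool [-4.58 -4.28  4.23] yaw -4.12 spin 0.38
```

Request:
play_rows:
  plan:
    - [[-1.5, -1.4, 0, 0.4, 0], [-1.5, -1.4, 0, 0, 0], [-1.5, -1.4, 0, 0, 0], [0, 0, 0, 0, 0], [0, 0, 2, 0, 0], [0, 0, 1.2, 0, 0], [0, 0, 0.3, 0, 0], [0, 0, 0, 0, 0]]

```text
clock: 42.52
eef_pos: [0.5093, 0.3838, 0.1448]
ee_rot: [-0.012, 0.999, -0.043, 0.013]
wrist_force: [-1.8, 0.7, 6.6]
grip_width: 0.0176
```

```bash
python3 - <<'E'
from h import *
st(); go(.509,.383,-4.5,.138)
E
```

```text
t 42.52 p [0.5093 0.3838 0.1448] toolz [ 0.0267  0.0227 -0.9994] yaw -4.89 grip 0.0176 F [-1.8  0.7  6.6] T [-0.16  0.62 -0.03]
delta cm tool [-0.04  0.09  0.68] yaw -4.89 spin -0.39
```

Request:
play_rows:
  plan:
    - [[0, 0, 0, 0, 60], [0, 0, 0, 0, 60], [0, 0, 0, 0, 60], [0, 0, -2, 0, 60], [0, 0, -4, 0, 60], [0, 0, -5, 0, 60], [0, 0, -5, 0, 60], [0, 0, 0, 0, 60]]

```text
clock: 43.52
eef_pos: [0.5049, 0.3792, 0.3157]
ee_rot: [-0.013, 0.999, -0.043, 0.014]
wrist_force: [-0.3, -0.3, -0.4]
grip_width: 0.0566
```

```bash
cat >> h.py <<'E'
def scoop():
    c=cam("wrist"); h=cv2.cvtColor(c["img"],cv2.COLOR_BGR2HSV); m=(h[...,2]<45); m[:60]=0
    for ce,a,mm in comp(c,m,200):
        v,u=np.nonzero(mm)
        if 150<ce[0]<490 and a<6000 : print(ce,a,u.min(),u.max(),v.min(),v.max(),[np.round(x,4) for x in axis(c,mm,.069)])
E
python3 - <<'E'
from h import *
st(); scoop(); go(.481,-.128,None,.3)
E
```

```text
t 43.52 p [0.5049 0.3792 0.3157] toolz [ 0.0301  0.0248 -0.9992] yaw -4.94 grip 0.0566 F [-0.3 -0.3 -0.4] T [-0.    0.02 -0.01]
[322.40544747 161.22723735] 1285 314 331 123 200 [array([0.5326, 0.3831]), np.float64(-6.2108), array([0.4926, 0.3875]), array([0.5704, 0.379 ]), array([-0.0081,  0.0081])]
[384.72178478 395.21784777] 381 352 405 386 399 [array([0.2411, 0.3321]), np.float64(-87.4315), array([0.2393, 0.3717]), array([0.2422, 0.3073]), array([-0.0072,  0.0072])]
delta cm tool [ 1.98 50.74  0.1 ] yaw -4.94 spin None
```

Request:
play_rows:
  plan:
    - [[0.2, 5, 0, 0, 60], [0.2, 5, 0, 0, 60], [0.2, 5, 0, 0, 60], [0.2, 5, 0, 0, 60], [0.2, 5, 0, 0, 60], [0.2, 5, 0, 0, 60], [0.2, 5, 0, 0, 60], [0.2, 5, 0, 0, 60], [0.2, 5, 0, 0, 60], [0, 3, 0, 0, 60], [0, 0, 0, -8, 60], [0, 0, 0, -10.5, 60]]

```text
clock: 45.08
eef_pos: [0.4755, -0.1162, 0.2938]
ee_rot: [-0.01, 0.992, 0.122, 0.007]
wrist_force: [-0.2, 0.6, 0.0]
grip_width: 0.0564
```

Request:
play_rows:
  plan:
    - [[0, 0, 0, -10.5, 60], [0, 0, 0, -10.5, 60], [0, 0, 0, -10.5, 60], [0, 0, 0, -10.5, 60], [0, 0, 0, -10.5, 60], [0, 0, 0, -10.5, 60], [0, 0, 0, -8, 60], [0, 0, 0, -4, 60], [0, 0, 0, 0, 60]]

```text
clock: 46.2
eef_pos: [0.4721, -0.1154, 0.2876]
ee_rot: [-0.01, 0.7, 0.714, 0.009]
wrist_force: [0.8, -0.4, 0.2]
grip_width: 0.0564
```

```bash
python3 - <<'E'
from h import *
st(); c=cam("wrist"); h=cv2.cvtColor(c["img"],cv2.COLOR_BGR2HSV); m=((h[...,0]<8)|(h[...,0]>172))&(h[...,1]>130)&(h[...,2]>60)
for ce,ar,mm in comp(c,m,20):
    r=cv2.minAreaRect(np.argwhere(mm)[:,::-1].astype(np.float32)); print(ce.round(),ar,r,ray(c,*ce,.012).round(4))
go(.479,-.130,88,.12)
E
```

```text
t 46.2 p [ 0.4721 -0.1154  0.2876] toolz [-0.0024  0.0268 -0.9996] yaw 91.08 grip 0.0564 F [ 0.8 -0.4  0.2] T [-0.02 -0.08  0.01]
[331. 195.] 252 ((331.2362976074219, 194.880126953125), (18.04180908203125, 17.95904541015625), 24.443954467773438) [ 0.4817 -0.1306  0.012 ]
[339. 360.] 23 ((339.5, 360.5), (9.0, 3.0), 0.0) [ 0.4975 -0.3503  0.012 ]
[359. 360.] 22 ((359.0, 360.0), (8.0, 2.0), 0.0) [ 0.5228 -0.3491  0.012 ]
delta cm tool [-1.92  0.69 16.72] yaw 91.02 spin 3.02
```

Request:
play_rows:
  plan:
    - [[-1.75, 1, 0, 0, 60], [0, 0, 0, 0, 60], [0, 0, 4, 0, 60], [0, 0, 4.5, 0, 60], [0, 0, 4, 0, 60], [0, 0, 3, 0, 60], [0, 0, 0.8, 0, 60], [0, 0, 0, 0, 60]]

```text
clock: 47.25
eef_pos: [0.4834, -0.1306, 0.1201]
ee_rot: [-0.01, 0.704, 0.711, 0.009]
wrist_force: [-1.1, 0.0, 1.1]
grip_width: 0.0564
```

```bash
python3 - <<'E'
from h import *
st(); go(.4815,-.1327,91,.100)
E
```

```text
t 47.25 p [ 0.4834 -0.1306  0.1201] toolz [-0.0011  0.0264 -0.9997] yaw 90.57 grip 0.0564 F [-1.1  0.   1.1] T [ 0.   -0.07 -0.05]
delta cm tool [-0.26 -0.19  2.  ] yaw 90.57 spin -0.43
```

Request:
play_rows:
  plan:
    - [[-0.2, -0.2, 1, 0, 60], [0, 0, 0.8, 0, 60], [0, 0, 0, 0, 60], [0, 0, 0, 0, 0], [0, 0, 0, 0, 0], [0, 0, 0, 0, 0], [0, 0, 0, 0, 0], [0, 0, -2, 0, 0], [0, 0, -5, 0, 0], [0, 0, -5, 0, 0], [0, 0, -2, 0, 0], [0, 0, 0, 0, 0]]

```text
clock: 48.75
eef_pos: [0.4817, -0.1362, 0.2477]
ee_rot: [-0.008, 0.704, 0.71, 0.01]
wrist_force: [0.4, -0.0, -0.3]
grip_width: 0.0224
```

```bash
python3 - <<'E'
from h import *
st(); go(.515,-.28,91,None); reds()
E
```

```text
t 48.75 p [ 0.4817 -0.1362  0.2477] toolz [ 0.0025  0.0251 -0.9997] yaw 90.56 grip 0.0224 F [ 0.4 -0.  -0.3] T [-0.01 -0.06 -0.03]
delta cm tool [-14.41   3.19  -0.35] yaw 90.56 spin -0.44
red [221.  233.5] 22 bb 218 224 232 235 w [ 0.498 -0.234] t [-0.0341 -0.2433]
red [189.7 237.5] 23 bb 186 193 236 239 w [ 0.497 -0.332] t [-0.0254 -0.3401]
```

Request:
play_rows:
  plan:
    - [[-3, 0.7, 0, 0, 0], [-4, 0.8, 0, 0, 0], [-4, 0.8, 0, 0, 0], [-2.5, 0.7, 0, 0, 0], [0, 0, 3, 0, 0], [0, 0, 3, 0, 0], [0, 0, 0, 0, 0], [0, 0, 0, 0, 60], [0, 0, 0, 0, 60], [0, 0, 0, 0, 60]]

```text
clock: 50.05
eef_pos: [0.5116, -0.2721, 0.1716]
ee_rot: [-0.015, 0.703, 0.711, 0.008]
wrist_force: [0.0, 0.2, 0.4]
grip_width: 0.0491
```

```bash
python3 - <<'E'
from h import *
st(); c=cam("wrist"); h=cv2.cvtColor(c["img"],cv2.COLOR_BGR2HSV); m=((h[...,0]<8)|(h[...,0]>172))&(h[...,1]>130)&(h[...,2]>60)
for ce,ar,mm in comp(c,m,20): print(ce.round(),ar)
t=cam("top"); h=cv2.cvtColor(t["img"],cv2.COLOR_BGR2HSV); m=h[...,2]<60
print(state()["qpos"].round(2))
E
```

```text
t 50.05 p [ 0.5116 -0.2721  0.1716] toolz [-0.0099  0.0321 -0.9994] yaw 90.59 grip 0.0491 F [0.  0.2 0.4] T [-0.05 -0.12 -0.01]
[301. 171.] 540
[323. 213.] 609
[335. 250.] 571
[303. 291.] 497
[333. 290.] 527
[-0.56  0.51  1.55  0.02  1.11 -0.58]
```

Request:
play_rows:
  plan:
    - [[0, 0, -3, 0, 40], [0, 0, -5, 0, 20], [0, 0, -5, 0, 0], [0, 0, -5, 0, 0], [0, 0, -5, 0, 0], [0, 0, 0, 0, 0], [-4, 0, 0, 0, 0], [-5, 0, 0, 0, 0], [-5, 0, 0, 0, 0], [-4, 0, 0, 0, 0], [-2, 0, 0, 0, 0], [0, 0, 0, 0, 0]]

```text
clock: 51.65
eef_pos: [0.5151, -0.4842, 0.3992]
ee_rot: [-0.016, 0.703, 0.711, 0.008]
wrist_force: [0.2, 0.6, 0.6]
grip_width: 0.0005
```

```bash
python3 - <<'E'
from h import *
st(); go(.515,-.465,90,.297)
E
```

```text
t 51.65 p [ 0.5151 -0.4842  0.3992] toolz [-0.0113  0.0347 -0.9993] yaw 90.69 grip 0.0005 F [0.2 0.6 0.6] T [-0.05 -0.17 -0.  ]
delta cm tool [ 1.56  0.12 10.28] yaw 90.69 spin 0.69
```

Request:
play_rows:
  plan:
    - [[0, 0, 4, 0, 0], [0, 0, 4, 0, 0], [0, 0, 2, 0, 0], [0, 0, 0, 0, 0], [3, 0, 0, 0, 0], [2, 0, 0, 0, 0], [2, 0, 0, 0, 0], [2, 0, 0, 0, 0], [1.5, 0, 0, 0, 0], [1.5, 0, 0, 0, 0]]

```text
clock: 52.9
eef_pos: [0.5134, -0.3505, 0.3071]
ee_rot: [-0.012, 0.701, 0.713, 0.009]
wrist_force: [0.9, -1.6, -0.4]
grip_width: 0.0003
```

```bash
python3 - <<'E'
from h import *
st(); go(.515,-.285,90,.297)
E
```

```text
t 52.9 p [ 0.5134 -0.3505  0.3071] toolz [-0.0049  0.0293 -0.9996] yaw 90.92 grip 0.0003 F [ 0.9 -1.6 -0.4] T [-0.31 -0.13  0.  ]
delta cm tool [6.51 0.27 1.2 ] yaw 90.92 spin 0.92
```

Request:
play_rows:
  plan:
    - [[1.5, 0, 0.2, 0, 0], [1.5, 0, 0.2, 0, 0], [1.5, 0, 0.2, 0, 0], [1.5, 0, 0.2, 0, 0], [1.5, 0, 0, 0, 0], [1, 0, 0, 0, 0], [0, 0, 0, 0, 0], [0, 0, 0, 0, 0]]

```text
clock: 53.9
eef_pos: [0.512, -0.2585, 0.3017]
ee_rot: [-0.012, 0.701, 0.713, 0.009]
wrist_force: [-0.5, -0.6, 0.5]
grip_width: 0.0005
```

```bash
python3 - <<'E'
from h import *
st(); t=cam("top")
h=cv2.cvtColor(t["img"],cv2.COLOR_BGR2HSV)[...,2]
# dark plunger blobs around expected shut positions
for nm,dx in (("near",-.062),("far",.062)):
    e=np.array([.515,-.284])+dx*np.array([.9994,-.035])+(.153-.0725)*np.array([.035,.9994]); print(nm,e.round(4),np.round(proj(t,(*e,.111)),1))
for v in range(160,232,2): print(v,''.join('%x'%(h[v,u]//16) for u in range(405,520)))
E
```

```text
t 53.9 p [ 0.512  -0.2585  0.3017] toolz [-0.0045  0.0295 -0.9996] yaw 90.98 grip 0.0005 F [-0.5 -0.6  0.5] T [-0.01 -0.07 -0.  ]
near [ 0.4559 -0.2014] [426.5 212.3]
far [ 0.5798 -0.2057] [426.  173.5]
160 aaaaaaaaabaaaaabbaa99988888888889aaaaaaaaaaaaaaa7566963222233224555555444445555555555666665555555555555555544334445
162 aaaaaaaaaaaabababaaaabaaaaaaaaaaaaaaaaabaaaaaaaa8566963222222245555554444444445555555555566655555555555555554335544
164 abaaaaaaaaabaaaa999aaaaaaaaaaaaaaaaaaaaaaaaaaaaaa665974222222455555543444444444444555555555556655555555555543355555
166 aaaaaaabaaaaaa97666666666666666777776777777888888555643222224555555433333344444444444455555555556666555555433555555
168 baaaaaaaaaaaaa65666666666666666666666666666666666444322222245555553233333333344444444444455555555555565554334555555
170 abbaaaaaaaaaaa64544344566666666666666666666666665433222222455555532222223333333334444444444445555555555543345555556
172 aaaaaaaaaaaaba7432222224566666666666666666666653222222222455555533333222222233333333344444444444555555543345555556a
174 aaaaaaaaaaaaaa742222222356666666666666666655554222222
[... 2722 characters left out ...]
5666666665333333333344444444444444555555554555555555555454444444444444444336aaaaaaaaaaaaaaaaaaaaaaaa
222 aaaaaaaaaaaaa765544445543343333334444444444444455555555555555555555554544444444444444443348aaaaaaaaaaaaaaaaaaaaaaaa
224 aaaaaaaaaaaaa777532222222333333444444444445555555555555555555545555555554444444444444443359aaaaaaaaaaaaaaabaaaaaaaa
226 aaaaaaaaaaaaa87766532222333333444444444555555455555555555555555555555555544444444444444336aaaaaabaaaaaaaaaaabaaaaaa
228 aaaaabaaaaaaa77776422224333334444444455555555555555555555555555555555555455444444444443348aaaaaaaaaaaaaaaaaaaaaaaaa
230 aaaaaabaaaaaa87764322243333344444445555555555555555555555555555555555554544444444444443359aaaaaaaaaaaaaaaaaaaaaaaaa
```

```bash
python3 - <<'E'
from h import *
for n in ("wrist","top"):
    c=cam(n); g=c["img"].max(2)
    for e in ((.4559,-.2014),(.5798,-.2057)):
        u,v=np.round(proj(c,(*e,.111))).astype(int); r=28 if n=="wrist" else 9
        sub=np.zeros_like(g,bool); sub[max(v-r,0):v+r,max(u-r,0):u+r]=1
        for ce,a,mm in comp(c,sub&(g<42),15):
            vv,uu=np.nonzero(mm); print(n,(u,v),ce.round(1),a,uu.min(),uu.max(),vv.min(),vv.max(),"top",ray(c,*ce,.111).round(4),ray(c,(uu.min()+uu.max())/2,(vv.min()+vv.max())/2,.105).round(4))
go(.5,.2585,-3,.4)
E
```

```text
wrist (np.int64(257), np.int64(135)) [259.7 130. ] 778 244 275 115 145 top [ 0.4585 -0.1972  0.111 ] [ 0.4572 -0.1975  0.105 ]
wrist (np.int64(407), np.int64(143)) [404.  137.8] 770 388 419 122 153 top [ 0.5768 -0.2015  0.111 ] [ 0.5778 -0.2017  0.105 ]
top (np.int64(427), np.int64(212)) [424.4 212.7] 29 422 427 210 216 top [ 0.4544 -0.1949  0.111 ] [ 0.4545 -0.1965  0.105 ]
delta cm tool [52.   -0.36 -8.3 ] yaw 90.96 spin 93.96
```

Request:
play_rows:
  plan:
    - [[4, -0.5, -1, 0, 100], [5, -0.6, -2, 0, 100], [5, -0.6, -2, 0, 100], [5, -0.6, 0, 0, 100], [5, -0.6, 0, 0, 100], [5, -0.6, 0, 0, 100], [5, -0.6, 0, 0, 100], [5, -0.6, 0, 0, 100], [5, -0.6, 0, 0, 100], [4, -0.6, 0, 0, 100], [2, 0, 0, 0, 100], [0, 0, 0, 8, 100]]

```text
clock: 55.55
eef_pos: [0.4443, 0.2513, 0.3689]
ee_rot: [-0.013, 0.752, 0.659, 0.009]
wrist_force: [0.3, -1.0, -0.1]
grip_width: 0.0942
```

Request:
play_rows:
  plan:
    - [[0, 0, 0, 10, 100], [0, 0, 0, 10, 100], [0, 0, 0, 10, 100], [0, 0, 0, 10, 100], [0, 0, 0, 10, 100], [0, 0, 0, 10, 100], [0, 0, 0, 10, 100], [0, 0, 0, 10, 100], [0, 0, 0, 4, 100], [0, 0, 0, 0, 100]]

```text
clock: 56.8
eef_pos: [0.4463, 0.2499, 0.3684]
ee_rot: [-0.015, 0.999, -0.04, -0.003]
wrist_force: [-0.7, 0.5, -1.4]
grip_width: 0.0937
```

```bash
cat >> h.py <<'E'
def mallet():
    c=cam("wrist"); h=cv2.cvtColor(c["img"],cv2.COLOR_BGR2HSV); b=c["img"].astype(int)
    m=(h[...,0]>6)&(h[...,0]<16)&(h[...,1]>165)&(b[...,0]<58)&(h[...,2]>85)
    m=cv2.morphologyEx(m.astype(np.uint8),cv2.MORPH_OPEN,np.ones((3,3),np.uint8))
    for ce,a,mm in comp(c,m,300):
        v,u=np.nonzero(mm); print(ce.round(),a,u.min(),u.max(),v.min(),v.max(),[np.round(x,4) for x in axis(c,mm,.046)])
    return c
E
python3 - <<'E'
from h import *
st(); scoop(); c=mallet(); cv2.imwrite("pics/w12.png",c["img"]); go(.4385,.2585,-1,.2)
E
```

```text
t 56.8 p [0.4463 0.2499 0.3684] toolz [-0.0039  0.0305 -0.9995] yaw -4.63 grip 0.0937 F [-0.7  0.5 -1.4] T [0.02 0.03 0.02]
[208.03954802 102.52784504] 1239 197 218 67 139 [array([0.532, 0.38 ]), np.float64(-5.8434), array([0.492 , 0.3841]), array([0.5694, 0.3762]), array([-0.0095,  0.0095])]
[459.36335404 393.60869565] 322 436 474 382 399 [array([0.1046, 0.0888]), np.float64(-75.8696), array([0.0968, 0.1197]), array([0.109 , 0.0715]), array([-0.0134,  0.0149])]
[478.  76.] 894 464 492 0 157 [array([0.5342, 0.0749]), np.float64(-6.0802), array([0.4442, 0.0844]), array([0.6127, 0.0665]), array([-0.003,  0.003])]
[581.  78.] 907 560 602 0 160 [array([ 0.5232, -0.0395]), np.float64(-6.0831), array([ 0.4319, -0.0297]), array([ 0.6026, -0.0479]), array([-0.003,  0.003])]
[316.  81.] 1934 305 327 15 148 [array([0.5453, 0.2582]), np.float64(-0.451), array([0.4683, 0.2588]), array([0.6152, 0.2577]), array([-0.0081,  0.0081])]
[527. 168.] 584 473 581 164 172 [array([0.4253, 0.0101]), np.float64(83.8075), array([ 0.4183, -0.0547]), array([0.4324, 0.0757]), array([-0.0031,  0.0032])]
delta cm tool [-0.74 -0.29 16.86] yaw -4.55 spin -3.55
```

Request:
play_rows:
  plan:
    - [[0, 0, 0, -4, 100], [-0.6, -0.7, 0, 0, 100], [0, 0, 4, 0, 100], [0, 0, 5, 0, 100], [0, 0, 5, 0, 100], [0, 0, 4, 0, 100], [0, 0, 2, 0, 100], [0, 0, 0, 0, 100]]

```text
clock: 57.9
eef_pos: [0.4378, 0.266, 0.1641]
ee_rot: [-0.016, 1.0, -0.005, -0.001]
wrist_force: [-0.6, 0.3, -0.2]
grip_width: 0.0942
```

```bash
python3 - <<'E'
from h import *
st(); R,p,_=tool(); q=np.array([.440,.2588])-.078*R[:2,2]; go(*q,-.5,.115)
E
```

```text
t 57.9 p [0.4378 0.266  0.1641] toolz [-0.0015  0.032  -0.9995] yaw -0.56 grip 0.0942 F [-0.6  0.3 -0.2] T [0.04 0.   0.01]
delta cm tool [0.25 1.13 4.88] yaw -0.56 spin -0.06
```

Request:
play_rows:
  plan:
    - [[0.2, 1.1, 0, 0, 100], [0, 0, 2, 0, 100], [0, 0, 2, 0, 100], [0, 0, 0.8, 0, 100], [0, 0, 0, 0, 100], [0, 0, 0, 0, 0], [0, 0, 0, 0, 0], [0, 0, 0, 0, 0], [0, 0, 0, 0, 0]]

```text
clock: 59.02
eef_pos: [0.4428, 0.2557, 0.1225]
ee_rot: [-0.019, 1.0, -0.006, 0.005]
wrist_force: [-0.2, -0.4, 0.3]
grip_width: 0.0573
```

```bash
python3 - <<'E'
from h import *
st()
E
```

```text
t 59.02 p [0.4428 0.2557 0.1225] toolz [ 0.0093  0.037  -0.9993] yaw -0.65 grip 0.0573 F [-0.2 -0.4  0.3] T [0.04 0.03 0.03]
```

Request:
play_rows:
  plan:
    - [[0, 0, 0, 0, 0], [0, 0, 0, 0, 0], [0, 0, 0, 0, 0]]

```text
clock: 59.4
eef_pos: [0.4428, 0.2557, 0.1227]
ee_rot: [-0.018, 1.0, -0.006, 0.005]
wrist_force: [-0.8, -0.3, 0.8]
grip_width: 0.0525
```

```bash
python3 - <<'E'
from h import *
st()
E
```

```text
t 59.4 p [0.4428 0.2557 0.1227] toolz [ 0.0094  0.0369 -0.9993] yaw -0.64 grip 0.0525 F [-0.8 -0.3  0.8] T [-0.09  0.07 -0.01]
```

Request:
play_rows:
  plan:
    - [[0, 0, -3, 0, 0], [0, 0, -5, 0, 0], [0, 0, -5, 0, 0], [0, 0, -5, 0, 0], [0, 0, -2, 0, 0], [0, 3, 0, 0, 0], [0.2, 5, 0, 0, 0], [0.2, 5, 0, 0, 0], [0.2, 5, 0, 0, 0], [0.2, 5, 0, 0, 0], [0.2, 5, 0, 0, 0], [0.2, 5, 0, 0, 0]]

```text
clock: 60.9
eef_pos: [0.4476, -0.0893, 0.3138]
ee_rot: [-0.018, 1.0, -0.003, 0.001]
wrist_force: [0.4, 0.6, -1.5]
grip_width: 0.0521
```

Request:
play_rows:
  plan:
    - [[0.2, 5, 0, 0, 0], [0, 4, 0, 0, 0], [0, 2, 0, 0, 0], [0, 0, 0, 0, 0]]

```text
clock: 61.4
eef_pos: [0.4475, -0.2055, 0.308]
ee_rot: [-0.018, 1.0, -0.005, -0.0]
wrist_force: [0.6, 1.0, -3.3]
grip_width: 0.0518
```

```bash
python3 - <<'E'
from h import *
st(); go(.4585,-.2003,-2,.281)
E
```

```text
t 61.4 p [ 0.4475 -0.2055  0.308 ] toolz [-2.000e-04  3.690e-02 -9.993e-01] yaw -0.56 grip 0.0518 F [ 0.6  1.  -3.3] T [0.02 0.06 0.03]
delta cm tool [ 1.09 -0.43  2.71] yaw -0.56 spin 1.44
```

Request:
play_rows:
  plan:
    - [[1, -0.3, 1.5, 0, 0], [0, 0, 1.1, 0, 0], [0, 0, 0, 0, 0]]

```text
clock: 61.78
eef_pos: [0.4583, -0.1992, 0.2793]
ee_rot: [-0.019, 1.0, -0.004, -0.001]
wrist_force: [-0.3, -0.2, -2.3]
grip_width: 0.0518
```

```bash
python3 - <<'E'
from h import *
st(); go(.4585,-.2003,-2,.2187)
E
```

```text
t 61.77 p [ 0.4583 -0.1992  0.2793] toolz [-0.0019  0.0381 -0.9993] yaw -0.44 grip 0.0518 F [-0.3 -0.2 -2.3] T [-0.01 -0.02 -0.  ]
delta cm tool [0.04 0.34 6.05] yaw -0.44 spin 1.56
```

Request:
play_rows:
  plan:
    - [[0, 0, 6.2, 0, 0], [0, 0, 1.5, 0, 0]]

```text
clock: 62.02
eef_pos: [0.4618, -0.1975, 0.2075]
ee_rot: [-0.015, 1.0, -0.003, 0.007]
wrist_force: [5.1, -2.7, 39.7]
grip_width: 0.0517
```

```bash
python3 - <<'E'
from h import *
st()
E
```

```text
t 62.02 p [ 0.4618 -0.1975  0.2075] toolz [ 0.0132  0.0294 -0.9995] yaw -0.36 grip 0.0517 F [ 5.1 -2.7 39.7] T [-0.8  -0.78  0.02]
```

Request:
play_rows:
  plan:
    - [[0, 0, -2, 0, 0], [0, 0, -4, 0, 0], [0, 0, -2, 0, 0], [0, 0, 0, 0, 0]]

```text
clock: 62.52
eef_pos: [0.4613, -0.1985, 0.2902]
ee_rot: [-0.014, 1.0, -0.002, 0.007]
wrist_force: [-0.5, 0.1, -1.5]
grip_width: 0.0515
```

```bash
python3 - <<'E'
from h import *
st(); go(.5825,-.2048,-2,.281)
c=cam("scene"); h=cv2.cvtColor(c["img"],cv2.COLOR_BGR2HSV)[...,2]
for e in ((.4557,-.1972),(.5797,-.2017)): print([np.round(proj(c,(*e,z)),1) for z in (.099,.111)])
for v in range(195,240): print(v,''.join('%x'%(h[v,u]//16) for u in range(185,250)))
E
```

```text
t 62.52 p [ 0.4613 -0.1985  0.2902] toolz [ 0.0145  0.0287 -0.9995] yaw -0.22 grip 0.0515 F [-0.5  0.1 -1.5] T [0.03 0.07 0.03]
delta cm tool [12.11  0.62  1.08] yaw -0.22 spin 1.78
[array([229.1, 203.8]), array([228.6, 200.7])]
[array([229.7, 227.4]), array([229.2, 224.1])]
195 bbbbbbbbbbbbbbbbbbbbbbbbba9878888888877889998777888888888889abbbb
196 bbcbbbbbbbbbbbbbbbbbbbbbba988888888888788999877788788878888abbbbb
197 bbbcbcbbbbbbbbbbbbbbbbbbba88888888888878999987778778888789abbbbbb
198 bbbbbbbcbccbbbbbbbbbbbbba98888888888877889998777888788889abbbbbbb
199 cbbbbcbbbbbbbbbcbcbbbba9988888888888887889999777778888889bbbbbbbb
200 cbbbbbcbcbbbbbbbccbcbb9888888888877777788999976567788889abbbbbbbb
201 bcbccbcbcbccbbcbbbcbba877777777766666667899987545677889abbbbbbbbb
202 cbbbbbccbcccbbbbbbbba8766666665555554456899997544677889bbbbbbbbbb
203 bbbbbbbbbbbbaa9999887655444444444444444578998753367889abbbbbbbbbb
204 bbbaa9999888776777654434444444434444344578887642367889bbbbbbbbbbb
205 99888765555444456654444344444434444444345666654236789abcbbbbcbbbb
206 77776644444443445554434444444444444444444455543236
[... 1625 characters left out ...]

230 777776777777777777777777777776677667765432101112369bbbbbbbbbbbbbb
231 77777777777777777767767676666666666777643322234457abbbbbbbbbbbbbb
232 77777777777766667777666666767676666776644333356678abbbbbbbbbbbbbb
233 76766776766666666777767767677677777777644444456777abbbbbbbbbbbbbb
234 776666666776666667777777777777777777766444444667779bbbbbbbbbbbbbb
235 777666677777777776777777777777777777776444344566568abbbbbbbbbbbbb
236 777777777777777777777777777777766666665433333344458abbbbbbbbbbbbb
237 777777777777777777777776666666655555444322222222469bbbbbbbbbbbbbb
238 77777777777777766666666555454444332232222222222247abbbbbbbbbbbbbb
239 77777776666666555545444333332232222222222222222237abbbbbbbbbbbbbb
```

Request:
play_rows:
  plan:
    - [[3, 0.2, 0, 0, 0], [4, 0.2, 0, 0, 0], [3.5, 0.2, 0, 0, 0], [1.5, 0, 0.8, 0, 0], [0, 0, 0.8, 0, 0], [0, 0, 0, 0, 0]]

```text
clock: 63.32
eef_pos: [0.5831, -0.2028, 0.2658]
ee_rot: [-0.017, 1.0, -0.001, 0.002]
wrist_force: [0.2, -0.6, -2.0]
grip_width: 0.0514
```

```bash
python3 - <<'E'
from h import *
st(); go(.5825,-.2048,-2,.275)
c=cam("scene"); h=cv2.cvtColor(c["img"],cv2.COLOR_BGR2HSV)[...,2]
for v in range(194,214): print(v,''.join('%x'%(h[v,u]//16) for u in range(215,245)))
t=cam("top"); g=t["img"].max(2)
for e in ((.4557,-.1972),(.5797,-.2017)): print(np.round(proj(t,(*e,.111)),1),np.round(proj(t,(*e,.099)),1))
for v in range(203,222): print(v,''.join('%x'%(g[v,u]//16) for u in range(412,440)))
E
```

```text
t 63.33 p [ 0.5831 -0.2028  0.2658] toolz [ 0.004   0.0333 -0.9994] yaw -0.18 grip 0.0514 F [ 0.2 -0.6 -2. ] T [-0.02  0.    0.02]
delta cm tool [-0.06  0.17 -0.93] yaw -0.18 spin 1.82
194 356777777666666767654445678888
195 356677776666677766664445578888
196 456777766777888877664445578888
197 457778777789aaaa98765444567888
198 46889a99999aaaaa98765444567888
199 589aaaaa9999998876655445567888
200 589aa9988777665555443444567888
201 567777655555444444444334567888
202 445555444444454444444444457888
203 444444545555555555544444457888
204 444455555555555554545444457888
205 444555555555555555544434556888
206 444455555567776555544444456888
207 444545555689998654544444457888
208 544455555689a99755455444567888
209 544455555789aa9764454444678888
210 544444555789a99864544456788888
211 654444455789a99864444556788888
212 665554545689aa9864444456888888
213 776554445689aa9865444457888889
[425.2 212.3] [424.3 212.9]
[424.7 173.5] [423.9 174.5]
203 3334444444555555555555555555
204 3334444444555555555555555555
205 3334444444555555555555555555
206 3344444445555555555555555555
207 3344444445555555555555555555
208 3344444445555555555555555555
209 3344444455555555555555555555
210 3444444455555555555555555555
211 3444444455555555555555555555
212 3444444555555555555555555555
213 4444444555555555555555555555
214 4444445555555555555555555555
215 4444445455555555555555555555
216 4444445555555555555555555555
217 4444455545555555555555555555
218 4444555455555555555555555555
219 4444455545555555555555555555
220 4444455555555555555555555555
221 4444455545555555555555555555
```

Request:
play_rows:
  plan:
    - [[0, 0.1, -1, 0, 0], [0, 0, 0, 0, 0], [0, 0, 6.2, 0, 0], [0, 0, 1, 0, 0]]

```text
clock: 63.92
eef_pos: [0.5838, -0.2029, 0.2086]
ee_rot: [-0.015, 1.0, -0.002, 0.006]
wrist_force: [-0.9, -0.2, -2.5]
grip_width: 0.052
```

```bash
python3 - <<'E'
from h import *
st()
E
```

```text
t 63.92 p [ 0.5838 -0.2029  0.2086] toolz [ 0.0123  0.0297 -0.9995] yaw -0.24 grip 0.052 F [-0.9 -0.2 -2.5] T [-0.01  0.03 -0.02]
```

Request:
play_rows:
  plan:
    - [[0, 0, -3, 0, 0], [0, 0, -5, 0, 0], [0, 0, -4, 0, 0], [0, -3, 0, 0, 0], [-0.4, -5, 0, 0, 0], [-1, -5, 0, 0, 0], [-1, -5, 0, 0, 0], [-1, -5, 0, 0, 0], [-1, -5, 0, 0, 0], [0, -2, 0, 0, 0], [0, 0, 0, 0, 0]]

```text
clock: 65.3
eef_pos: [0.537, 0.1015, 0.3621]
ee_rot: [-0.014, 1.0, -0.003, 0.015]
wrist_force: [-0.1, -0.3, -1.1]
grip_width: 0.0517
```

```bash
python3 - <<'E'
from h import *
st()
o=[]
for n in ("scene","top"):
    c=cam(n); g=c["img"].max(2)
    for nm,e in (("near",(.4557,-.1972)),("far",(.5797,-.2017))):
        P=[np.round(proj(c,(*e,z)),1) for z in (.097,.099,.111)]; print(n,nm,P)
        u,v=np.round(P[0]).astype(int)
        ok=np.zeros_like(g,bool); ok[v-10:v+10,u-9:u+10]=1
        for ce,a,mm in comp(c,ok&(g<48),4): vv,uu=np.nonzero(mm); print("   blob",ce.round(1),a,uu.min(),uu.max(),vv.min(),vv.max())
    a=c["img"][190:250,170:260] if n=="scene" else c["img"][155:235,405:495]
    o.append(cv2.resize(a,(400,400),interpolation=2))
cv2.imwrite("pics/f13.png",np.hstack(o))
E
```

```text
t 65.3 p [0.537  0.1015 0.3621] toolz [ 0.0304  0.0286 -0.9991] yaw -0.34 grip 0.0517 F [-0.1 -0.3 -1.1] T [-0.04  0.08 -0.02]
scene near [array([229.2, 204.3]), array([229.1, 203.8]), array([228.6, 200.7])]
   blob [229.6 205.1] 17 227 232 204 206
scene far [array([229.8, 227.9]), array([229.7, 227.4]), array([229.2, 224.1])]
   blob [230.1 228.7] 22 227 233 227 230
top near [array([424.1, 213. ]), array([424.3, 212.9]), array([425.2, 212.3])]
   blob [424.2 212.8] 43 421 428 210 216
top far [array([423.7, 174.6]), array([423.9, 174.5]), array([424.7, 173.5])]
   blob [424.  174.2] 41 421 427 171 177
```

View pics/f13.png

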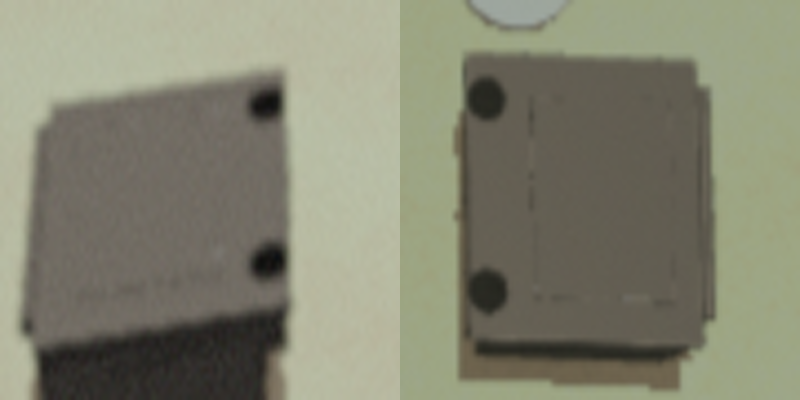

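```bash
python3 - <<'E'
from h import *
go(.4411,.2564,-.5,.20)
E
```

```text
delta cm tool [-10.22 -15.09  16.3 ] yaw -0.44 spin 0.06
```

Request:
play_rows:
  plan:
    - [[-2, -3, 0, 0, 0], [-3, -4.5, 0, 0, 0], [-3, -4.5, 0, 0, 0], [-2, -3, 0, 0, 0], [0, 0, 0, 0, 0], [0, 0, 4, 0, 0], [0, 0, 5, 0, 0], [0, 0, 5, 0, 0], [0, 0, 3, 0, 0], [0, 0, 0, 0, 0]]

```text
clock: 66.65
eef_pos: [0.4478, 0.2481, 0.1929]
ee_rot: [-0.014, 1.0, -0.012, 0.018]
wrist_force: [-0.7, 0.2, -2.1]
grip_width: 0.0518
```

```bash
python3 - <<'E'
from h import *
st(); R,p,_=tool(); q=np.array([.4435,.2586])-.078*R[:2,2]; go(*q,-.5,.13); scoop()
E
```

```text
t 66.65 p [0.4478 0.2481 0.1929] toolz [ 0.0355  0.0281 -0.999 ] yaw -1.38 grip 0.0518 F [-0.7  0.2 -2.1] T [ 0.05  0.1  -0.02]
delta cm tool [-0.95 -0.63  6.28] yaw -1.38 spin -0.88
```

Request:
play_rows:
  plan:
    - [[-0.9, -0.6, 0, -0.9, 0], [0, 0, 2, 0, 0], [0, 0, 2.5, 0, 0], [0, 0, 1.5, 0, 0], [0, 0, 0.5, 0, 0], [0, 0, 0, 0, 0]]

```text
clock: 67.45
eef_pos: [0.4439, 0.2583, 0.136]
ee_rot: [-0.017, 1.0, -0.003, 0.025]
wrist_force: [0.1, -0.2, -1.9]
grip_width: 0.052
```

```bash
python3 - <<'E'
from h import *
st(); R,p,_=tool(); q=np.array([.4435,.2586])-.078*R[:2,2]; go(*q,-.5,.115)
E
```

```text
t 67.45 p [0.4439 0.2583 0.136 ] toolz [ 0.0493  0.0347 -0.9982] yaw -0.36 grip 0.052 F [ 0.1 -0.2 -1.9] T [ 0.05  0.09 -0.05]
delta cm tool [-0.53  0.32  2.07] yaw -0.36 spin 0.14
```

Request:
play_rows:
  plan:
    - [[-0.4, 0.3, 0, 0, 0], [0, 0, 0.7, 0, 0], [0, 0, 0.4, 0, 0], [0, 0, 0.2, 0, 0], [0, 0, 0, 0, 0]]

```text
clock: 68.08
eef_pos: [0.4407, 0.2558, 0.1232]
ee_rot: [-0.018, 1.0, -0.003, 0.026]
wrist_force: [-0.7, -0.5, -2.5]
grip_width: 0.052
```

```bash
python3 - <<'E'
from h import *
st()
E
```

```text
t 68.08 p [0.4407 0.2558 0.1232] toolz [ 0.0511  0.0356 -0.9981] yaw -0.36 grip 0.052 F [-0.7 -0.5 -2.5] T [-0.07  0.08  0.02]
```

Request:
play_rows:
  plan:
    - [[0, 0, 0.4, 0, 0], [0, 0, 0.3, 0, 0], [0, 0, 0.2, 0, 0], [0, 0, 0, 0, 0]]

```text
clock: 68.58
eef_pos: [0.4413, 0.2562, 0.1136]
ee_rot: [-0.018, 1.0, -0.003, 0.026]
wrist_force: [0.5, -0.3, -1.2]
grip_width: 0.0517
```

```bash
python3 - <<'E'
from h import *
st()
E
```

```text
t 68.58 p [0.4413 0.2562 0.1136] toolz [ 0.0512  0.0356 -0.9981] yaw -0.36 grip 0.0517 F [ 0.5 -0.3 -1.2] T [-0.    0.07  0.01]
```

Request:
play_rows:
  plan:
    - [[0, 0, 0.2, 0, 0], [0, 0, 0.15, 0, 0], [0, 0, 0, 0, 0]]

```text
clock: 68.95
eef_pos: [0.4426, 0.2563, 0.1126]
ee_rot: [-0.018, 0.999, -0.002, 0.027]
wrist_force: [-0.8, 0.4, -1.8]
grip_width: 0.0521
```

```bash
python3 - <<'E'
from h import *
st()
E
```

```text
t 68.95 p [0.4426 0.2563 0.1126] toolz [ 0.0543  0.0359 -0.9979] yaw -0.34 grip 0.0521 F [-0.8  0.4 -1.8] T [-0.    0.08 -0.04]
```

Request:
play_rows:
  plan:
    - [[0, 0, 0.3, 0, 0], [0, 0, 0.2, 0, 0]]

```text
clock: 69.2
eef_pos: [0.4443, 0.2565, 0.1108]
ee_rot: [-0.018, 0.999, -0.002, 0.029]
wrist_force: [-13.9, -8.6, 34.2]
grip_width: 0.052
```

```bash
python3 - <<'E'
from h import *
st()
E
```

```text
t 69.2 p [0.4443 0.2565 0.1108] toolz [ 0.0585  0.0362 -0.9976] yaw -0.3 grip 0.052 F [-13.9  -8.6  34.2] T [-2.46  2.43 -0.25]
```

Firm contact; release gently and withdraw straight up.

Request:
play_rows:
  plan:
    - [[0, 0, -0.1, 0, 0], [0, 0, 0, 0, 75], [0, 0, 0, 0, 100], [0, 0, 0, 0, 100], [0, 0, 0, 0, 100], [0, 0, -2, 0, 100], [0, 0, -4, 0, 100], [0, 0, -5, 0, 100], [0, 0, -5, 0, 100], [0, 0, -5, 0, 100], [0, 0, 0, 0, 100]]

```text
clock: 70.58
eef_pos: [0.4313, 0.2486, 0.3274]
ee_rot: [-0.018, 0.999, -0.002, 0.029]
wrist_force: [0.4, 0.5, -1.0]
grip_width: 0.094
```

```bash
python3 - <<'E'
from h import *
st(); scoop(); c=mallet(); cv2.imwrite("pics/w14.png",c["img"])
g=c["img"]; print(proj(c,(.440,.2588,.071)))
for dx,dy in ((-.026,.026),(-.026,-.026),(.026,-.026),(.026,.026)): print(np.round(proj(c,(.440+dx,.2588+dy,.071)),0))
h=cv2.cvtColor(g,cv2.COLOR_BGR2HSV); u,v=np.round(proj(c,(.440,.2588,.071))).astype(int)
for r in range(max(v-45,0),min(v+60,400),5): print(r,''.join('%x'%(h[r,x,2]//16) for x in range(u-60,u+60,2)))
reds()
E
```

```text
t 70.58 p [0.4313 0.2486 0.3274] toolz [ 0.0582  0.0362 -0.9977] yaw -0.3 grip 0.094 F [ 0.4  0.5 -1. ] T [-0.02  0.04 -0.01]
[201.51797603  96.66644474] 1502 192 212 60 135 [array([0.5301, 0.38  ]), np.float64(-5.7417), array([0.4919, 0.3838]), array([0.566 , 0.3764]), array([-0.0097,  0.0098])]
[276.74144487 363.33079848] 263 253 293 360 368 [array([0.2185, 0.3139]), np.float64(86.5527), array([0.2173, 0.2939]), array([0.2203, 0.3429]), array([-0.0058,  0.0064])]
[323.78174603 361.94047619] 252 301 362 360 366 [array([0.222 , 0.2567]), np.float64(-85.2536), array([0.2197, 0.2844]), array([0.2258, 0.2107]), array([-0.0043,  0.0039])]
[319.  74.] 2348 311 327 1 148 [array([0.5511, 0.2608]), np.float64(0.3856), array([0.4756, 0.2603]), array([0.6216, 0.2612]), array([-0.008 ,  0.0081])]
[498.  87.] 1131 477 519 0 178 [array([0.5366, 0.0754]), np.float64(-6.0415), array([0.4427, 0.0853]), array([0.6197, 0.0666]), array([-0.0031,  0.0031])]
[611.  92.] 1193 581 639 0 189 [array([ 0.5302, -0.0389]), np.float64(-6.0833), array([ 0.4307, -0.0283]), array([ 0.618 , -0.0483]), array([-0.003,
[... 945 characters left out ...]
bcddccad9dddddddccdddddddddddddd8665bddddcccdddddd
194 ddddddddcdddbddddd9ddddddcdddddddddddddddd8545ddddddccdddddd
199 dcddddcdddddddddbb8a99a7899988aa99aaaabbbccddddddddcdbbbdccb
204 dcccccdddddcddbbbcddcdc6778777767777666567877788656667887778
209 dddddddddddcbdbddcddcdc8888767767775787776887897787666655577
214 ddcbddddcccdddddcdddddb7788667986578876687787778877875677766
219 bddbcddddbabddcdcbbdc887766677787666775787677666776667655898
224 dddcaddddddddddddddcddc7778667898776678788755797556787877766
229 cdcbbddddcdbcdcddbcdddc7667677666777787667777767766665775577
234 ddccbbccbdddccddddddddc5678688778777778766787666776665577667
239 dddddddddddddddddddddde8888887676777787667556878987776767566
```

```bash
python3 - <<'E'
from h import *
reds("top"); reds("scene")
c=cam("top"); g=c["img"].max(2)
for e in ((424,213),(424,174)):
    ok=np.zeros_like(g,bool); ok[e[1]-9:e[1]+10,e[0]-9:e[0]+10]=1
    print([(ce.round(1).tolist(),a) for ce,a,_ in comp(c,ok&(g<48),4)])
print(close_job())
E
```

```text
[([424.3, 212.8], np.int32(42))]
[([424.0, 174.2], np.int32(41))]
the job is handed in; nothing more can be done
None
```

The job is done and handed in at about 71 s on the robot's clock. All five dice are in the bin, the flap is shut and latched, and both tools stand on the mat.

- **Dice:** I scooped them in two passes and threw them off the lip into the bin with one quick reversal. Four went in. One spilt onto the shelf, so I picked it up with the fingers and dropped it in. A wrist view before shutting the flap showed five dice in the bin, and the last top and scene images show no red in the tray or on the shelf.
- **Flap and plungers:** I pushed the flap over with the closed fingers, then gave each plunger one mallet blow. Afterwards both heads showed as thin discs in the scene image, each at the same offset from where a fully down plunger should appear. I could not measure their height directly.
- **Tools:** The scoop moved about 6 cm right after I first set it down, probably the announced knock, so I put it back. It now stands about 6 mm and 1° from its starting place. The mallet stands level about 6–10 mm from its starting place.

Some things went less cleanly:
- **First scoop attempt:** the pan caught the tray wall and twisted in the grip, so that pass gathered nothing. I set the scoop flat, gripped it again, and the later passes worked.
- **Mallet grip:** I held the mallet by its head, not its handle, and it slid about 1 cm in the grip during the first blow.
- **Forces:** the highest wrist force in the readings after each move was about 40 N, at the first blow.

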